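# Load and start the bench deburrer

## Task

Load the bench deburrer and start it: first lay every aluminium bar from the mat in the blue pan, then take the scoop and pour all its ceramic chips into the pan on top of the bars, lowering the spout to within about 5 cm of the pan's floor before you tip it so that no chip drops from higher up or bounces out (put back any that does). Stand the empty scoop upright on the middle of its rest board, and last slide the yellow guard fully aside and press the green start button all the way down. Leave the tape measure and the roll of masking tape where they are.

Things in the scene. Friction and masses are not known exactly. Their poses are not given: they have to be found in the camera images.
- pan_floor (a point): Centre of the floor of the blue pan of the fixed vibratory deburrer (48 mm above the bench). The pan is open at the top, inner size 220 mm along this frame's x and 140 mm along y, with 6 mm walls that rise 24 mm above its floor. z up. The machine's black control panel lies beside the pan on its -y side.
- scoop: Loose steel scoop with a red grip, 163 mm long (x from -84 to +79), 84 mm wide, 98 mm high, 0.25 kg; origin on its underside below the well, x toward the spout, z up. Flat floor from x=-74 to +30, then the floor rises at 14 degrees to the open spout; side walls 40 mm high, closed back. It pours when the spout is tipped down well past 14 degrees; 45 to 50 degrees empties it.
- scoop_grip (a point): Point to hold the scoop, in the middle of its red grip: at scoop x=-10 mm, 89 mm above its underside. The grip is a bar along the scoop's x (from x=-84 to +26), 24 mm wide, 18 mm high, clear underneath (48 mm down to the top of the side walls), joined to the back of the scoop only by a post. Axes as the scoop.
- scoop_lip (a point): Middle of the spout's edge, at scoop x=+79 mm, 16 mm above its underside; axes as the scoop.
- scoop_well (a point): Point inside the scoop, 12 mm above its underside at scoop x=-10 mm; chips inside lie within 90 mm of it.
- scoop_rest: The scoop's fixed plywood rest board, 190 x 120 x 10 mm; origin in the centre of its underside, x along its length. At the start the scoop stands on its middle with its spout toward +x of the board.
- start_top (a point): Centre of the top of the round green start button (28 mm across, 6 mm travel, springs back, about 5 N to push fully down), which faces up on the control panel, 66 mm above the bench, 4 mm below the top of two guide rails 60 mm apart that run along x of the pan_floor frame. At the start the guard covers it. Axes as pan_floor.
- start (a joint): How far the start button is pressed: 0 out, 0.006 m fully down.
- guard (a joint): How far the yellow sliding guard is open: near 0 it covers the button, 0.050 m fully open. It slides toward +x of the pan_floor frame with about 1.5 N of friction and stays where it is left.
- guard_fin (a point): Centre of the top of the guard's upright fin (12 mm thick along its x, 40 mm wide along y, 22 mm high above the 4 mm guard plate, whose top is 74 mm above the bench; fin top at 96 mm). The guard plate reaches 37 mm to -x and 13 mm to +x of this point. Axes as pan_floor.
- bar_0: Loose aluminium clamp bar, 90 x 22 x 16 mm (length along its x, 16 mm high), 0.09 kg, origin in the centre of its underside. The bars start side by side, with gaps of about 28 mm, on a fixed 4 mm thick black rubber mat (104 x 250 mm) at the front left. Three to five of the bars are there; an absent one has no pose.
- bar_1: Loose aluminium clamp bar, 90 x 22 x 16 mm (length along its x, 16 mm high), 0.09 kg, origin in the centre of its underside. The bars start side by side, with gaps of about 28 mm, on a fixed 4 mm thick black rubber mat (104 x 250 mm) at the front left. Three to five of the bars are there; an absent one has no pose.
- bar_2: Loose aluminium clamp bar, 90 x 22 x 16 mm (length along its x, 16 mm high), 0.09 kg, origin in the centre of its underside. The bars start side by side, with gaps of about 28 mm, on a fixed 4 mm thick black rubber mat (104 x 250 mm) at the front left. Three to five of the bars are there; an absent one has no pose.
- bar_3: Loose aluminium clamp bar, 90 x 22 x 16 mm (length along its x, 16 mm high), 0.09 kg, origin in the centre of its underside. The bars start side by side, with gaps of about 28 mm, on a fixed 4 mm thick black rubber mat (104 x 250 mm) at the front left. Three to five of the bars are there; an absent one has no pose.
- bar_4: Loose aluminium clamp bar, 90 x 22 x 16 mm (length along its x, 16 mm high), 0.09 kg, origin in the centre of its underside. The bars start side by side, with gaps of about 28 mm, on a fixed 4 mm thick black rubber mat (104 x 250 mm) at the front left. Three to five of the bars are there; an absent one has no pose.
- chip_0: Loose ceramic deburring chip, a cylinder 20 mm across and 16 mm high, 12 g, smooth; origin in the centre of one end face. Starts in the scoop.
- chip_1: Loose ceramic deburring chip, a cylinder 20 mm across and 16 mm high, 12 g, smooth; origin in the centre of one end face. Starts in the scoop.
- chip_2: Loose ceramic deburring chip, a cylinder 20 mm across and 16 mm high, 12 g, smooth; origin in the centre of one end face. Starts in the scoop.
- chip_3: Loose ceramic deburring chip, a cylinder 20 mm across and 16 mm high, 12 g, smooth; origin in the centre of one end face. Starts in the scoop.
- chip_4: Loose ceramic deburring chip, a cylinder 20 mm across and 16 mm high, 12 g, smooth; origin in the centre of one end face. Starts in the scoop.
- chip_5: Loose ceramic deburring chip, a cylinder 20 mm across and 16 mm high, 12 g, smooth; origin in the centre of one end face. Starts in the scoop.
- chip_6: Loose ceramic deburring chip, a cylinder 20 mm across and 16 mm high, 12 g, smooth; origin in the centre of one end face. Starts in the scoop.
- tape_measure: Yellow pocket tape measure, 42 x 97 x 66 mm, stands on the bench; to be left alone. Origin in the centre of its underside.
- masking_tape: Roll of masking tape, 96 mm across, 25 mm high, lies on the bench; to be left alone. Origin in the centre of its underside.
There are look-alikes about, which are no part of the job. Leave any turquoise look-alike of the bar_2 alone.

How it is judged:
On the way, in this order (a step that is already met when the one before it is completed fails the run):
1. every bar that is there lies in the pan, released (x of bar_0 in the frame of pan_floor between -0.106 and 0.106 m and y of bar_0 in the frame of pan_floor between -0.066 and 0.066 m and z of bar_0 in the frame of pan_floor between -0.02 and 0.05 m and x of bar_1 in the frame of pan_floor between -0.106 and 0.106 m and y of bar_1 in the frame of pan_floor between -0.066 and 0.066 m and z of bar_1 in the frame of pan_floor between -0.02 and 0.05 m and x of bar_2 in the frame of pan_floor between -0.106 and 0.106 m and y of bar_2 in the frame of pan_floor between -0.066 and 0.066 m and z of bar_2 in the frame of pan_floor between -0.02 and 0.05 m and x of bar_3 in the frame of pan_floor between -0.106 and 0.106 m and y of bar_3 in the frame of pan_floor between -0.066 and 0.066 m and z of bar_3 in the frame of pan_floor between -0.02 and 0.05 m and x of bar_4 in the frame of pan_floor between -0.106 and 0.106 m and y of bar_4 in the frame of pan_floor between -0.066 and 0.066 m and z of bar_4 in the frame of pan_floor between -0.02 and 0.05 m and contact force between the fingers and bar_0 below 0.1 N and contact force between the fingers and bar_1 below 0.1 N and contact force between the fingers and bar_2 below 0.1 N and contact force between the fingers and bar_3 below 0.1 N and contact force between the fingers and bar_4 below 0.1 N), for 0.2 s.
2. all seven chips are in the pan as well (x of bar_0 in the frame of pan_floor between -0.106 and 0.106 m and y of bar_0 in the frame of pan_floor between -0.066 and 0.066 m and z of bar_0 in the frame of pan_floor between -0.02 and 0.05 m and x of bar_1 in the frame of pan_floor between -0.106 and 0.106 m and y of bar_1 in the frame of pan_floor between -0.066 and 0.066 m and z of bar_1 in the frame of pan_floor between -0.02 and 0.05 m and x of bar_2 in the frame of pan_floor between -0.106 and 0.106 m and y of bar_2 in the frame of pan_floor between -0.066 and 0.066 m and z of bar_2 in the frame of pan_floor between -0.02 and 0.05 m and x of bar_3 in the frame of pan_floor between -0.106 and 0.106 m and y of bar_3 in the frame of pan_floor between -0.066 and 0.066 m and z of bar_3 in the frame of pan_floor between -0.02 and 0.05 m and x of bar_4 in the frame of pan_floor between -0.106 and 0.106 m and y of bar_4 in the frame of pan_floor between -0.066 and 0.066 m and z of bar_4 in the frame of pan_floor between -0.02 and 0.05 m and x of chip_0 in the frame of pan_floor between -0.113 and 0.113 m and y of chip_0 in the frame of pan_floor between -0.073 and 0.073 m and z of chip_0 in the frame of pan_floor between -0.02 and 0.07 m and x of chip_1 in the frame of pan_floor between -0.113 and 0.113 m and y of chip_1 in the frame of pan_floor between -0.073 and 0.073 m and z of chip_1 in the frame of pan_floor between -0.02 and 0.07 m and x of chip_2 in the frame of pan_floor between -0.113 and 0.113 m and y of chip_2 in the frame of pan_floor between -0.073 and 0.073 m and z of chip_2 in the frame of pan_floor between -0.02 and 0.07 m and x of chip_3 in the frame of pan_floor between -0.113 and 0.113 m and y of chip_3 in the frame of pan_floor between -0.073 and 0.073 m and z of chip_3 in the frame of pan_floor between -0.02 and 0.07 m and x of chip_4 in the frame of pan_floor between -0.113 and 0.113 m and y of chip_4 in the frame of pan_floor between -0.073 and 0.073 m and z of chip_4 in the frame of pan_floor between -0.02 and 0.07 m and x of chip_5 in the frame of pan_floor between -0.113 and 0.113 m and y of chip_5 in the frame of pan_floor between -0.073 and 0.073 m and z of chip_5 in the frame of pan_floor between -0.02 and 0.07 m and x of chip_6 in the frame of pan_floor between -0.113 and 0.113 m and y of chip_6 in the frame of pan_floor between -0.073 and 0.073 m and z of chip_6 in the frame of pan_floor between -0.02 and 0.07 m), for 0.2 s.
3. with the scoop standing back on its rest and the guard open, the start button is pressed (all of step 2 and horizontal distance between scoop and scoop_rest below 0.04 m and angle between scoop's own z axis and vertical below 0.12 rad and z of scoop in the frame of scoop_rest below 0.016 m and contact force between the fingers and scoop below 0.1 N and value of joint guard above 0.042 m and value of joint start above 0.0045 m), for 0.05 s.
At the end, for the whole second after the job is handed in: All bars present and all 7 chips lie inside the pan (at most 5 and 7 cm above its floor), the scoop stands upright (0.12 rad) on its rest within 40 mm of the middle, released; the guard is open more than 42 mm; the button was pressed more than 4.5 mm and has come back (all of step 2 and horizontal distance between scoop and scoop_rest below 0.04 m and angle between scoop's own z axis and vertical below 0.12 rad and z of scoop in the frame of scoop_rest below 0.016 m and contact force between the fingers and scoop below 0.1 N and linear speed of scoop below 0.02 m/s and value of joint guard above 0.042 m and value of joint start below 0.002 m and linear speed of each of bar_0, bar_1, bar_2, bar_3, bar_4 below 0.03 m/s); the robot touches nothing.
It fails at once if a chip is let fall from the scoop with the spout held high: a chip that has left the scoop (over 115 mm from scoop_well) is more than 80 mm above the pan's floor, not held by the fingers ((distance between chip_0 and scoop_well above 0.115 m and z of chip_0 in the frame of pan_floor above 0.08 m and contact force between the fingers and chip_0 below 0.05 N) or (distance between chip_1 and scoop_well above 0.115 m and z of chip_1 in the frame of pan_floor above 0.08 m and contact force between the fingers and chip_1 below 0.05 N) or (distance between chip_2 and scoop_well above 0.115 m and z of chip_2 in the frame of pan_floor above 0.08 m and contact force between the fingers and chip_2 below 0.05 N) or (distance between chip_3 and scoop_well above 0.115 m and z of chip_3 in the frame of pan_floor above 0.08 m and contact force between the fingers and chip_3 below 0.05 N) or (distance between chip_4 and scoop_well above 0.115 m and z of chip_4 in the frame of pan_floor above 0.08 m and contact force between the fingers and chip_4 below 0.05 N) or (distance between chip_5 and scoop_well above 0.115 m and z of chip_5 in the frame of pan_floor above 0.08 m and contact force between the fingers and chip_5 below 0.05 N) or (distance between chip_6 and scoop_well above 0.115 m and z of chip_6 in the frame of pan_floor above 0.08 m and contact force between the fingers and chip_6 below 0.05 N)).
It fails at once if the tape measure or the masking tape is moved more than 30 mm (distance of any of tape_measure, masking_tape from where it was at the start of the episode above 0.03 m).
Of bar_0, bar_1, bar_2, bar_3, bar_4 only 3 to 5 are there at a start; the rules pass over those that are not, and their reading is None.
At some moment in a run one of bar_0, bar_1, bar_2, bar_3, bar_4 may be knocked a few centimetres aside while the robot is not near it.
It also fails if it takes over 210 s, if anything falls off the work surface, if the arm or the gripper's body presses on something with over 40 N, if the wrist force passes 120 N, or if a joint passes its speed limit or range.

## Robot

A 7-joint arm with a two-finger parallel gripper is mounted at the origin on a cart in front of the work surface, level with it; the furniture and walls round the work are solid. World frame = base frame: x ahead of the robot, y to its left, z up, the work surface at z = 0. Lengths are in m, angles in rad, forces in N, time in s.
With the tool pointing down it reaches from about 0.4 to 0.875 m from the base axis. Payload 19.3 kg.
Tool frame: the origin (TCP) lies where the fingers leave the gripper's body, on its centre line; the fingertips stand bot.tip_reach ahead of it and the grasp point (between the pads) lies 54 mm ahead of it (bot.tip_reach is the distance from the TCP to the fingertips, in m); z points along the fingers, y is the line along which they close (so a half turn about z gives the same grasp; the last joint's range is limited). The gripper opens to 85 mm and grips with 20 to 120 N. Pads are 22 mm wide; open, the fingers measure 114 mm over their backs; the gripper's body (76 mm by 85 mm) begins 54 mm behind the grasp point. The pads swing forward as they close: fully open they stand 13 mm farther back than shut.
Start: joints at [-1.41, 0.521, -0.036, 1.599, 0.021, 1.021, -0.113], TCP at [0.143, 0.608, 0.304] pointing down, gripper open.
Joint ranges: [-2.91, 2.91], [-0.3, 2.13], [-1.5, 1.42], [0.17, 2.43], [-1.26, 4.41], [0.16, 1.93], [-2.52, 2.52]. Speed limits (rad/s): [1.89, 1.89, 2.39, 2.39, 3.01, 3.01, 3.01].

## Interface

Orientations are given as [roll, pitch, yaw] about the fixed x, y, z axes, in that order (R = Rz(yaw) Ry(pitch) Rx(roll)).
In Python, from workcell import bot gives the robot as it stands. The module is installed in compiled form; this text tells all that it offers.
- The arm moves only by the shell command python3 -m jog 'ROWS' [FORCE]. ROWS is JSON, a list that holds one entry, the list of rows, each a list of 7 numbers: the shift along the tool's x, y, z in mm, then the turn, a rotation vector about the tool's x, y, z in rad, then the opening, from 0 (shut) to 1 (fully open). In form: [[[tx, ty, tz, wx, wy, wz, fingers], ...]]. A call has 1 to 5 rows; each row shifts and turns the commanded pose from where the row before left it, along the tool's axes as they then stand; what a row does not reach is not made up. A row lasts 1/10 s, in which the tool goes at most 50 mm and 8.59 degrees, less where a joint would pass 70% of its speed; a pose out of reach is approached as far as the arm can. A call is refused whole if a number of a shift passes 50 or a number of a turn 0.15, either way. A call with a gripper value outside its range is refused whole. The fingers move at their own pace and stop on an object; FORCE is the grip in N (left out, the last holds). Time passes only in rows, so rows that do not move let the fingers close. It gives the time, the measured TCP pose, the force, the opening and the grip force at its end, in the units of the state.
- bot.observe(): the state, without advancing time (a new reading comes with each control period).
- bot.grab_frame(name): name is "scene" or "top" or "wrist"; returns a dict with "img" (420x560x3 uint8, red, green, blue), "intrinsics" (3x3 intrinsics, pixels), "R" (3x3) and "t" (3): a world point X has camera coordinates R X + t; the wrist camera has in their place "tool_from_camera" (4x4, takes a point from camera to tool coordinates, whose origin is the TCP and whose axes are the flange's). Camera axes: x right, y down, z forward; pixel columns grow to the right and rows downward; lengths in m; the calibration is good to about 2 mm. A picture is of the moment at which its call begins: read the wrist's pose just before it. There is no depth.
- bot.job_done(): hands the job in; it is judged then, once.
Trained networks look in a picture, given as the dict that the camera call returned (one of the last four; its "shot" number tells which), for a name from the list of things; names that differ only in an ending like _2 or _b are one class to them, and where a whole thing is asked for, a point or a joint stands for the part that bears it (a point fixed in the world has none). Each returns a list of dicts, best first, with "conf" (0 to 1); they miss things now and then, are a little off and sometimes report something else, mostly with a low value. They report only what shows in the picture. A call takes as long as a camera call. They do not tell look-alikes from the thing itself.
- bot.trace(query, picture): "region" (420x560 bool, what is visible of it).
- bot.spot_point(query, picture): "xyz" ([x, y, z] in m, in world coordinates, good to about 4 mm: a listed point, or the origin of a listed thing).
The state is a dict: "clock": time; "qpos": joint angles; "qd": joint speeds; "joint_efforts": joint torques, N m; "position": TCP position; "tool_rot": TCP orientation; "force": force on the tool from outside, world axes, zero at the start; "moment": the same for the moment, N m; "grip_width": finger opening in m; "finger_force": force on a finger pad.
Only numpy, scipy, OpenCV 4.12 (cv2) and the standard library are available. Lean on these libraries where they do the work, as an engineer would, in place of code of your own. Each camera call takes 0.05 s, during which the arm holds its last target. There are 200 camera calls.

## Working session

There is one attempt and no reset: what is moved stays moved. The work goes in short steps, Python scripts to look and compute and a shell command to move; the robot and the scene stay as the last step left them, time stands still between calls to the robot, and variables do not carry over. Pictures are saved under pics/ and viewed, at most 14 in all, crops included, and the job is handed in when it is done.

```bash
mkdir -p pics; cat > h.py <<'E'
from workcell import bot
import numpy as np, cv2
from scipy.spatial.transform import Rotation as Ro
def save(p,n): cv2.imwrite('pics/'+n,p['img'][:,:,::-1])
def st():
    s=bot.observe(); print('t',round(s['clock'],2),'pos',np.round(s['position'],4),'rot',np.round(s['tool_rot'],3),'q',np.round(s['qpos'],2),'F',np.round(s['force'],1),'w',round(s['grip_width'],4),'ff',np.round(s['finger_force'],1)); return s
def spots(p,names):
    for n in names:
        print(n,[(round(d['conf'],2),np.round(d['xyz'],3).tolist()) for d in bot.spot_point(n,p)][:8])
E
python3 - <<'E'
from h import *
st(); print(bot.tip_reach)
for c in ['top','scene']:
    p=bot.grab_frame(c); save(p,c+'0.png'); print(c)
    spots(p,['pan_floor','scoop','scoop_grip','scoop_lip','scoop_rest','start_top','guard_fin','bar_2','chip_0','tape_measure','masking_tape'])
E
```

```text
t 0.0 pos [0.1429 0.6082 0.3033] rot [-3.14   0.     2.911] q [-1.41  0.52 -0.04  1.6   0.02  1.02 -0.11] F [-1.  -0.1  0.3] w 0.0854 ff 0.0
0.0726
top
pan_floor [(0.67, [0.523, -0.005, 0.048]), (0.41, [0.379, 0.315, 0.008])]
scoop [(0.71, [0.595, 0.255, 0.009]), (0.41, [0.4, 0.258, 0.005]), (0.34, [0.651, 0.262, 0.016])]
scoop_grip [(0.63, [0.598, 0.252, 0.101]), (0.6, [0.4, 0.209, 0.004])]
scoop_lip [(0.84, [0.512, 0.27, 0.027])]
scoop_rest [(0.94, [0.588, 0.258, -0.002]), (0.49, [0.379, 0.316, 0.007])]
start_top []
guard_fin [(0.74, [0.479, -0.123, 0.099])]
bar_2 [(0.75, [0.4, 0.208, 0.008]), (0.68, [0.399, 0.258, 0.006]), (0.58, [0.383, 0.165, 0.007]), (0.53, [0.381, 0.314, 0.006]), (0.47, [0.379, 0.745, 0.001])]
chip_0 [(0.58, [0.652, 0.259, 0.01]), (0.57, [0.625, 0.274, 0.011]), (0.53, [0.644, 0.227, 0.013]), (0.44, [0.594, 0.235, 0.016]), (0.42, [0.575, 0.275, 0.02]), (0.39, [0.622, 0.227, 0.017]), (0.36, [0.599, 0.272, 0.015])]
tape_measure [(0.58, [0.549, 0.465, 0.0])]
masking_tape [(0.84, [0.758, 0.125, 0.002])]
scene
pan_floor [(0.96, [0.525, -0.006, 0.051]), (0.73, [0.401, 0.212, 0.007])]
scoop [(0.93, [0.592, 0.253, 0.01])]
scoop_grip [(0.85, [0.604, 0.254, 0.101])]
scoop_lip [(0.83, [0.519, 0.271, 0.026])]
scoop_rest [(0.74, [0.758, 0.125, -0.001])]
start_top [(0.59, [0.603, 0.255, 0.1])]
guard_fin [(0.59, [0.481, -0.121, 0.099])]
bar_2 [(0.82, [0.38, 0.315, 0.002]), (0.78, [0.404, 0.212, 0.005]), (0.76, [0.378, 0.74, -0.0]), (0.65, [0.383, 0.165, 0.003]), (0.46, [0.39, 0.256, 0.006])]
chip_0 [(0.46, [0.618, 0.228, 0.013]), (0.44, [0.644, 0.229, 0.018]), (0.43, [0.596, 0.239, 0.01])]
tape_measure [(0.89, [0.548, 0.469, -0.0]), (0.59, [0.592, 0.256, 0.01])]
masking_tape [(0.71, [0.753, 0.126, 0.0])]
```

View pics/top0.png

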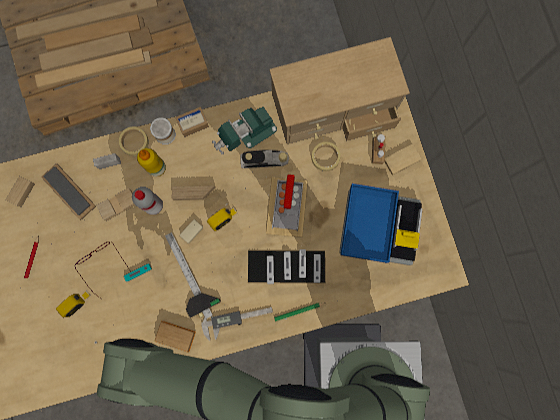

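View pics/scene0.png

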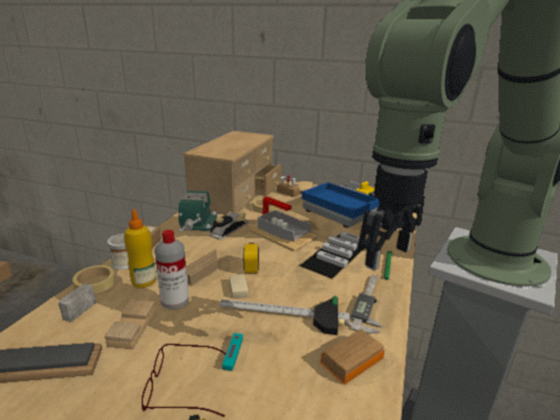

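```bash
cat >> h.py <<'E'
def topbars(p=None,names=['bar_2'],zt={'bar_2':.020}):
    """poses from masks back-projected on the plane z"""
    p=p or bot.grab_frame('top'); K=p['intrinsics'];R=np.array(p['R']);t=np.array(p['t'])
    def bp(uv,z):
        d=(R.T@np.linalg.inv(K)@np.c_[uv,np.ones(len(uv))].T).T; c=-R.T@t
        return c+d*((z-c[2])/d[:,2])[:,None]
    for n in names:
        for d in bot.trace(n,p):
            m=d['region']; 
            if m.sum()<30: continue
            v,u=np.nonzero(m); X=bp(np.c_[u,v].astype(float),zt[n])[:,:2]*1000
            (c,wh,a)=cv2.minAreaRect(X.astype(np.float32))
            if wh[0]<wh[1]: a+=90; wh=wh[::-1]
            rgb=p['img'][m].mean(0)
            print(n,round(d['conf'],2),'mean',X.mean(0).round(),'rect',np.round(c),np.round(wh),'ang',round((a+90)%180-90,1),'rgb',rgb.round())
    return p
E
python3 - <<'E'
from h import *
topbars(None,['bar_2','scoop_rest','scoop_grip','pan_floor','guard_fin','masking_tape','tape_measure'],{'bar_2':.020,'scoop_rest':.01,'scoop_grip':.108,'pan_floor':.072,'guard_fin':.096,'masking_tape':.025,'tape_measure':.066})
E
```

```text
bar_2 0.78 mean [384. 730.] rect [381. 734.] [84. 25.] ang -63.7 rgb [ 28. 117. 113.]
bar_2 0.75 mean [384. 312.] rect [385. 312.] [96. 26.] ang -0.6 rgb [119. 118. 116.]
bar_2 0.69 mean [402. 209.] rect [402. 209.] [83. 19.] ang -1.2 rgb [139. 138. 137.]
bar_2 0.56 mean [387. 162.] rect [386. 163.] [90. 23.] ang -1.4 rgb [103. 102. 102.]
bar_2 0.45 mean [399. 257.] rect [398. 256.] [86. 23.] ang -0.8 rgb [138. 137. 136.]
scoop_rest 0.94 mean [577. 259.] rect [590. 255.] [191. 123.] ang -6.2 rgb [133. 111.  74.]
scoop_rest 0.69 mean [594. 254.] rect [609. 253.] [182.  87.] ang -8.9 rgb [106.  72.  69.]
scoop_grip 0.95 mean [582. 254.] rect [589. 254.] [168.  81.] ang -7.3 rgb [104.  73.  70.]
pan_floor 0.6 mean [517. -38.] rect [519. -41.] [240. 234.] ang 80.0 rgb [42. 68. 86.]
pan_floor 0.6 mean [587. 254.] rect [597. 253.] [176.  83.] ang -7.1 rgb [104.  74.  71.]
guard_fin 0.62 mean [ 470. -113.] rect [ 470. -114.] [70. 49.] ang 79.7 rgb [177. 150.   1.]
masking_tape 0.86 mean [762. 123.] rect [758. 123.] [96. 93.] ang -0.8 rgb [145. 127.  87.]
tape_measure 0.68 mean [546. 467.] rect [549. 464.] [93. 51.] ang -50.1 rgb [134. 110.  13.]
```

The top view shows four grey bars on the black mat at about (269,268), (287,265), (302,264) and (317,267), with the turquoise look-alike at (138,271). The scoop is at (289,203) with its spout toward the robot, the pan at (370,222), and the guard at (407,238). I'll refine the pan's pose and start moving.

```bash
cat >> h.py <<'E'
def go(x,y,z,yaw=None):
    """world target (tool down) -> shift in present tool axes mm, and wz"""
    s=bot.observe(); R=Ro.from_euler('xyz',s['tool_rot']).as_matrix()
    d=R.T@(np.array([x,y,z])-s['position'])*1000
    print('shift',d.round(1),'wz',None if yaw is None else round((s['tool_rot'][2]-yaw+np.pi)%(2*np.pi)-np.pi,3))
E
python3 - <<'E'
from h import *
p=bot.grab_frame('top'); im=p['img'].astype(int)
m=((im[:,:,2]>im[:,:,0]+30)&(im[:,:,2]>im[:,:,1]+15)).astype(np.uint8)
n,l,s,c=cv2.connectedComponentsWithStats(m); k=1+s[1:,4].argmax(); v,u=np.nonzero(l==k)
K=p['intrinsics'];R=np.array(p['R']);t=np.array(p['t']);C=-R.T@t; print(C)
d=(R.T@np.linalg.inv(K)@np.c_[u,v,np.ones(len(u))].T).T
X=(C+d*((.072-C[2])/d[:,2])[:,None])[:,:2]*1000
print(cv2.minAreaRect(X.astype(np.float32)))
go(.385,.312,.2,3.12)
E
python3 -m jog '[[[0,0,0,0,0,-0.07,0.42],[0,0,0,0,0,-0.07,0.42],[0,0,0,0,0,-0.07,0.42],[0,0,0,0,0,0,0.42]]]'
python3 -m jog '[[[-40,-45,10,0,0,0,0.42],[-40,-45,10,0,0,0,0.42],[-40,-45,10,0,0,0,0.42],[-40,-45,10,0,0,0,0.42],[-40,-45,10,0,0,0,0.42]]]'
python3 -c "
from h import *
st();go(.385,.312,.2,3.12)"
```

```text
[0.28810843 0.27625505 1.73200387]
((524.3624877929688, -4.336875915527344), (153.89901733398438, 232.2453155517578), 79.731201171875)
shift [-303.4 -233.2  103.9] wz -0.209
clock: 2.05
position: [0.1431, 0.6084, 0.3039]
tool_rot: [-3.142, -0.0, 3.122]
force: [-0.4, -0.6, -0.5]
grip_width: 0.0362
finger_force: 0.0
clock: 2.55
position: [0.304, 0.4191, 0.2629]
tool_rot: [3.141, 0.0, 3.118]
force: [1.1, 0.6, -0.2]
grip_width: 0.0355
finger_force: 0.0
t 2.55 pos [0.304  0.4191 0.2629] rot [3.141 0.    3.118] q [-1.01  0.4  -0.06  1.92  0.03  0.82  0.46] F [ 1.1  0.6 -0.2] w 0.0355 ff 0.0
shift [ -83.5 -105.2   62.9] wz -0.002
```

```bash
python3 -m jog '[[[-18,-35,0,0,0,0,0.42],[-27,-35,15,0,0,0,0.42],[-20,-18,30,0,0,0,0.42],[0,0,0,0,0,0,0.42],[0,0,0,0,0,0,0.42]]]'
cat >> h.py <<'E'
def wrist(n=None,z=.020):
    s=st(); p=bot.grab_frame('wrist'); T=np.array(p['tool_from_camera']); 
    W=np.eye(4); W[:3,:3]=Ro.from_euler('xyz',s['tool_rot']).as_matrix(); W[:3,3]=s['position']
    M=np.linalg.inv(W@T); p=dict(p); p['R']=M[:3,:3]; p['t']=M[:3,3]
    if n: save(p,n)
    return p
E
python3 - <<'E'
from h import *
p=wrist('w1.png'); topbars(p); go(.385,.312,.2,3.12)
E
```

```text
clock: 3.05
position: [0.3663, 0.3311, 0.2177]
tool_rot: [-3.141, -0.001, 3.118]
force: [-0.1, 0.3, 0.0]
grip_width: 0.0359
finger_force: 0.0
t 3.05 pos [0.3663 0.3311 0.2177] rot [-3.141e+00 -1.000e-03  3.118e+00] q [-0.83  0.44 -0.04  2.02  0.02  0.68  0.67] F [-0.1  0.3  0. ] w 0.0359 ff 0.0
bar_2 0.83 mean [396. 214.] rect [399. 214.] [93. 27.] ang -1.3 rgb [135. 130. 126.]
bar_2 0.72 mean [379. 168.] rect [381. 168.] [91. 28.] ang -1.5 rgb [114. 110. 107.]
bar_2 0.69 mean [388. 261.] rect [392. 261.] [91. 24.] ang 0.2 rgb [168. 162. 157.]
shift [-19.6 -19.9  18.4] wz 0.001
```

View pics/w1.png

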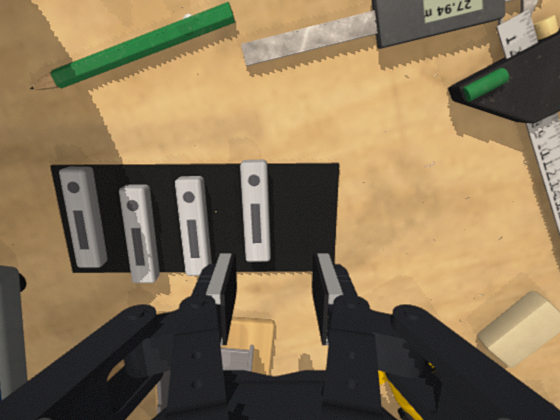

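The wrist view shows the four bars at pixels (255,210), (192,225), (138,233) and (83,217), all lying nearly along x.

```bash
python3 -m jog '[[[-10,-10,9,0,0,0,0.42],[-10,-10,9,0,0,0,0.42],[0,0,0,0,0,0,0.42],[0,0,0,0,0,0,0.42]]]'
python3 - <<'E'
from h import *
p=wrist(); topbars(p); go(.385,.312,.1,3.12)
E
```

```text
clock: 3.55
position: [0.3859, 0.3105, 0.1997]
tool_rot: [-3.141, -0.0, 3.12]
force: [-0.3, 0.1, -0.1]
grip_width: 0.0359
finger_force: 0.0
t 3.55 pos [0.3859 0.3105 0.1997] rot [-3.141 -0.     3.12 ] q [-0.77  0.47 -0.03  2.03  0.03  0.64  0.73] F [-0.3  0.1 -0.1] w 0.0359 ff 0.0
bar_2 0.83 mean [380. 168.] rect [382. 168.] [89. 28.] ang -1.2 rgb [125. 120. 117.]
bar_2 0.83 mean [389. 261.] rect [392. 261.] [89. 23.] ang 0.1 rgb [183. 177. 172.]
bar_2 0.79 mean [378. 315.] rect [380. 315.] [90. 22.] ang 1.0 rgb [188. 182. 177.]
bar_2 0.67 mean [397. 213.] rect [399. 213.] [91. 27.] ang -0.7 rgb [146. 141. 137.]
shift [  0.7   0.8 100. ] wz 0.001
```

```bash
python3 -m jog '[[[4,3,40,0,0,0,0.42],[0,0,40,0,0,0,0.42],[0,0,30,0,0,0,0.42],[0,0,11,0,0,0,0.42],[0,0,0,0,0,0,0.42]]]' 40
python3 -m jog '[[[0,0,0,0,0,0,0],[0,0,0,0,0,0,0],[0,0,0,0,0,0,0],[0,0,0,0,0,0,0]]]' 40
python3 -m jog '[[[0,0,-30,0,0,0,0],[0,0,-45,0,0,0,0],[0,0,-45,0,0,0,0],[0,0,0,0,0,0,0],[0,0,0,0,0,0,0]]]'
python3 - <<'E'
from h import *
st()
c=np.array([.5244,-.0043]);a=-.179;R=np.array([[np.cos(a),-np.sin(a)],[np.sin(a),np.cos(a)]])
for x in(.054,-.054):
  for y in (.038,-.038): w=c+R@[x,y];print(x,y,w.round(4),end=' ');go(w[0],w[1],.2,np.pi-.179)
E
```

```text
clock: 4.15
position: [0.3813, 0.314, 0.0782]
tool_rot: [-3.14, -0.001, 3.121]
force: [0.2, 0.3, 0.8]
grip_width: 0.0359
finger_force: 0.0
clock: 4.55
position: [0.3823, 0.3145, 0.0802]
tool_rot: [3.14, 0.001, 3.121]
force: [-0.5, -0.7, 12.6]
grip_width: 0.0209
finger_force: 40.6
clock: 5.05
position: [0.3821, 0.3143, 0.2003]
tool_rot: [3.139, 0.002, 3.121]
force: [-0.8, 0.1, -0.2]
grip_width: 0.0207
finger_force: 39.5
t 5.05 pos [0.3821 0.3143 0.2003] rot [3.139e+00 2.000e-03 3.121e+00] q [-0.78  0.47 -0.04  2.03  0.03  0.64  0.72] F [-0.8  0.1 -0.2] w 0.0207 ff 39.5
0.054 0.038 [0.5843 0.0235] shift [-2.083e+02 -2.865e+02  2.000e-01] wz 0.158
0.054 -0.038 [ 0.5708 -0.0513] shift [-196.3 -361.5   -0. ] wz 0.158
-0.054 0.038 [0.478  0.0427] shift [-101.6 -269.5   -0. ] wz 0.158
-0.054 -0.038 [ 0.4645 -0.0321] shift [-8.970e+01 -3.445e+02 -2.000e-01] wz 0.158
```

```bash
python3 -m jog '[[[-20,-36,0,0,0,0,0],[-20,-36,0,0,0,0,0],[-20,-36,0,0,0,0,0],[-20,-36,0,0,0,0,0],[-20,-36,0,0,0,0,0]]]'
python3 -m jog '[[[-20,-36,0,0,0,0,0],[-20,-36,0,0,0,0,0],[-20,-36,0,0,0,0,0],[-20,-36,0,0,0,0,0],[-16,-37,0,0,0,0,0]]]'
python3 -m jog '[[[0,0,0,0,0,0.08,0],[0,0,0,0,0,0.08,0],[0,0,0,0,0,0,0],[0,0,0,0,0,0,0]]]'
python3 - <<'E'
from h import *
st();go(.5708,-.0513,.13,np.pi-.179)
p=wrist('w2.png');spots(p,['pan_floor','guard_fin'])
E
```

```text
clock: 5.55
position: [0.478, 0.1303, 0.1979]
tool_rot: [-3.141, -0.002, 3.121]
force: [0.3, 0.4, -1.0]
grip_width: 0.0207
finger_force: 39.4
clock: 6.05
position: [0.5704, -0.0525, 0.1976]
tool_rot: [3.141, -0.002, 3.121]
force: [0.5, 1.3, -0.7]
grip_width: 0.021
finger_force: 39.4
clock: 6.45
position: [0.5698, -0.0506, 0.1981]
tool_rot: [-3.141, -0.001, 2.964]
force: [-0.4, 0.7, -1.1]
grip_width: 0.0208
finger_force: 39.5
t 6.45 pos [ 0.5698 -0.0506  0.1981] rot [-3.141e+00 -1.000e-03  2.964e+00] q [-0.03  0.57  0.02  1.83 -0.02  0.74  1.39] F [-0.4  0.7 -1.1] w 0.0208 ff 39.5
shift [-1.2 -0.5 68.1] wz 0.001
t 6.45 pos [ 0.5698 -0.0506  0.1981] rot [-3.141e+00 -1.000e-03  2.964e+00] q [-0.03  0.57  0.02  1.83 -0.02  0.74  1.39] F [-0.4  0.7 -1.1] w 0.0208 ff 39.5
pan_floor [(0.94, [0.521, -0.004, 0.047])]
guard_fin [(0.74, [0.483, -0.117, 0.097])]
```

View pics/w2.png

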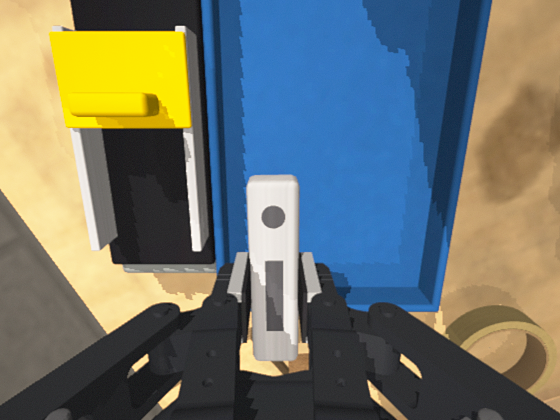

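The bar is held over the pan's guard side and aligned with the pan, so I'll place it and go back for the next.

```bash
python3 -m jog '[[[0,0,30,0,0,0,0],[0,0,30,0,0,0,0],[0,0,12,0,0,0,0],[0,0,0,0,0,0,0],[0,0,0,0,0,0,0]]]'
python3 -m jog '[[[0,0,0,0,0,0,0.31],[0,0,0,0,0,0,0.31],[0,0,-20,0,0,0,0.31],[0,0,-35,0,0,0,0.31],[0,0,-20,0,0,0,0.42]]]'
python3 -m jog '[[[20,36,0,0,0,-0.08,0.42],[18,38,0,0,0,-0.08,0.42],[19,35,0,0,0,0,0.42],[19,35,0,0,0,0,0.42],[19,35,0,0,0,0,0.42]]]'
python3 -m jog '[[[19,35,0,0,0,0,0.42],[19,30,0,0,0,0,0.42],[19,30,0,0,0,0,0.42],[19,30,0,0,0,0,0.42],[0,0,0,0,0,0,0.42]]]'
python3 - <<'E'
from h import *
p=wrist(); topbars(p); go(.394,.259,.1,3.13)
E
```

```text
clock: 7.1
position: [0.5705, -0.051, 0.1275]
tool_rot: [-3.142, 0.0, 2.961]
force: [0.2, 0.2, -0.6]
grip_width: 0.0208
finger_force: 40.1
clock: 7.6
position: [0.5708, -0.0511, 0.2046]
tool_rot: [3.141, 0.002, 2.961]
force: [0.1, 0.2, -0.5]
grip_width: 0.0358
finger_force: 0.0
clock: 8.1
position: [0.4874, 0.1351, 0.2026]
tool_rot: [3.141, 0.001, 3.121]
force: [0.8, 0.8, -0.2]
grip_width: 0.0358
finger_force: 0.0
clock: 8.6
position: [0.4125, 0.2644, 0.2026]
tool_rot: [3.14, 0.0, 3.127]
force: [0.6, -0.3, -0.2]
grip_width: 0.0356
finger_force: 0.0
t 8.6 pos [0.4125 0.2644 0.2026] rot [3.14  0.    3.127] q [-0.66  0.46 -0.04  2.04  0.02  0.64  0.84] F [ 0.6 -0.3 -0.2] w 0.0356 ff 0.0
bar_2 0.97 mean [391. 260.] rect [393. 260.] [90. 22.] ang -0.3 rgb [208. 203. 199.]
bar_2 0.86 mean [397. 212.] rect [399. 212.] [90. 25.] ang -0.9 rgb [178. 173. 169.]
bar_2 0.82 mean [380. 167.] rect [383. 166.] [89. 26.] ang -2.3 rgb [150. 145. 141.]
shift [ 20.6  -2.3 102.4] wz -0.008
```

```bash
python3 -m jog '[[[19,-5,20,0,0,0,0.42],[0,0,40,0,0,0,0.42],[0,0,40,0,0,0,0.42],[0,0,21,0,0,0,0.42],[0,0,0,0,0,0,0.42]]]' 40
python3 -m jog '[[[0,0,0,0,0,0,0],[0,0,0,0,0,0,0],[0,0,0,0,0,0,0],[0,0,0,0,0,0,0]]]' 40
python3 -m jog '[[[0,0,-30,0,0,0,0],[0,0,-45,0,0,0,0],[0,0,-45,0,0,0,0],[0,0,0,0,0,0,0],[0,0,0,0,0,0,0]]]'
python3 - <<'E'
from h import *
st();go(.5843,.0235,.2,np.pi-.179)
E
```

```text
clock: 9.2
position: [0.3954, 0.2541, 0.079]
tool_rot: [-3.139, -0.003, 3.119]
force: [0.5, -0.2, 0.4]
grip_width: 0.0361
finger_force: 0.0
clock: 9.6
position: [0.396, 0.2559, 0.0818]
tool_rot: [3.141, 0.001, 3.121]
force: [0.4, 0.3, 0.3]
grip_width: 0.0207
finger_force: 40.6
clock: 10.1
position: [0.3959, 0.256, 0.2021]
tool_rot: [3.14, 0.002, 3.121]
force: [-0.1, 0.8, -1.7]
grip_width: 0.0209
finger_force: 40.7
t 10.1 pos [0.3959 0.256  0.2021] rot [3.140e+00 2.000e-03 3.121e+00] q [-0.67  0.44 -0.04  2.09  0.03  0.62  0.82] F [-0.1  0.8 -1.7] w 0.0209 ff 40.7
shift [-193.2 -228.5    2.1] wz 0.158
```

```bash
python3 -m jog '[[[-28,-33,0,0,0,0,0],[-28,-33,0,0,0,0,0],[-28,-33,0,0,0,0,0],[-28,-33,0,0,0,0,0],[-27,-33,0,0,0,0,0]]]'
python3 -m jog '[[[-28,-33,0,0,0,0,0],[-26,-30,0,0,0,0,0],[0,0,0,0,0,0.08,0],[0,0,0,0,0,0.08,0],[0,0,0,0,0,0,0]]]'
python3 -m jog '[[[0,0,0,0,0,0,0],[0,0,0,0,0,0,0]]]'
python3 -c "
from h import *
st();go(.5843,.0235,.128,np.pi-.179)"
```

```text
clock: 10.6
position: [0.5315, 0.0862, 0.1996]
tool_rot: [-3.141, -0.002, 3.121]
force: [0.8, 0.6, 0.1]
grip_width: 0.0208
finger_force: 40.6
clock: 11.1
position: [0.5833, 0.0236, 0.1994]
tool_rot: [-3.141, -0.002, 2.959]
force: [0.1, 0.3, -1.0]
grip_width: 0.0208
finger_force: 40.6
clock: 11.3
position: [0.5836, 0.0241, 0.2005]
tool_rot: [-3.141, -0.001, 2.963]
force: [-0.1, -0.5, -0.2]
grip_width: 0.0208
finger_force: 40.6
t 11.3 pos [0.5836 0.0241 0.2005] rot [-3.141e+00 -1.000e-03  2.963e+00] q [-0.16  0.59  0.02  1.8  -0.02  0.76  1.26] F [-0.1 -0.5 -0.2] w 0.0208 ff 40.6
shift [-0.9 -0.4 72.5] wz 0.001
```

```bash
python3 -m jog '[[[0,0,30,0,0,0,0],[0,0,30,0,0,0,0],[0,0,12,0,0,0,0],[0,0,0,0,0,0,0],[0,0,0,0,0,0,0]]]'
python3 -m jog '[[[0,0,0,0,0,0,0.31],[0,0,0,0,0,0,0.31],[0,0,-20,0,0,0,0.31],[0,0,-35,0,0,0,0.31],[0,0,-20,0,0,-0.08,0.42]]]'
python3 -m jog '[[[0,0,0,0,0,-0.08,0.42],[30,30,0,0,0,0,0.42],[30,30,0,0,0,0,0.42],[30,30,0,0,0,0,0.42],[30,30,0,0,0,0,0.42]]]'
python3 -m jog '[[[30,30,0,0,0,0,0.42],[26,30,0,0,0,0,0.42],[0,0,0,0,0,0,0.42],[0,0,0,0,0,0,0.42]]]'
python3 - <<'E'
from h import *
p=wrist(); topbars(p); go(.398,.211,.081,3.13)
E
```

```text
clock: 11.8
position: [0.5841, 0.0239, 0.1295]
tool_rot: [3.142, 0.0, 2.961]
force: [0.8, -0.1, -0.8]
grip_width: 0.021
finger_force: 40.6
clock: 12.3
position: [0.5844, 0.0239, 0.2066]
tool_rot: [3.141, 0.002, 3.041]
force: [0.5, -0.5, -0.2]
grip_width: 0.0356
finger_force: 0.0
clock: 12.8
position: [0.4653, 0.1472, 0.2046]
tool_rot: [3.141, 0.001, 3.12]
force: [0.7, 1.8, -0.4]
grip_width: 0.0359
finger_force: 0.0
clock: 13.2
position: [0.4114, 0.2082, 0.2045]
tool_rot: [3.141, 0.001, 3.123]
force: [0.2, -0.3, 0.5]
grip_width: 0.036
finger_force: 0.0
t 13.2 pos [0.4114 0.2082 0.2045] rot [3.141e+00 1.000e-03 3.123e+00] q [-0.57  0.42 -0.04  2.11  0.03  0.61  0.93] F [ 0.2 -0.3  0.5] w 0.036 ff 0.0
bar_2 0.84 mean [380. 165.] rect [383. 165.] [89. 23.] ang -1.6 rgb [162. 156. 152.]
bar_2 0.84 mean [397. 211.] rect [399. 211.] [89. 22.] ang -1.0 rgb [199. 194. 190.]
bar_2 0.57 mean [551. 236.] rect [555. 268.] [107.  77.] ang 76.1 rgb [171. 161. 155.]
shift [ 14.4   3.7 123.3] wz -0.01
```

```bash
python3 -m jog '[[[13,3,20,0,0,0,0.42],[0,0,40,0,0,0,0.42],[0,0,40,0,0,0,0.42],[0,0,22,0,0,0,0.42],[0,0,0,0,0,0,0.42]]]' 40
python3 -m jog '[[[0,0,0,0,0,0,0],[0,0,0,0,0,0,0],[0,0,0,0,0,0,0],[0,0,0,0,0,0,0]]]' 40
python3 -m jog '[[[0,0,-30,0,0,0,0],[0,0,-45,0,0,0,0],[0,0,-45,0,0,0,0],[0,0,0,0,0,0,0],[0,0,0,0,0,0,0]]]'
python3 - <<'E'
from h import *
st();go(.4645,-.0321,.2,np.pi-.179)
E
```

```text
clock: 13.8
position: [0.3983, 0.2093, 0.0798]
tool_rot: [-3.139, -0.003, 3.119]
force: [0.3, 0.4, 0.8]
grip_width: 0.0359
finger_force: 0.0
clock: 14.2
position: [0.3991, 0.2109, 0.0828]
tool_rot: [3.141, 0.001, 3.121]
force: [0.2, -0.2, -1.6]
grip_width: 0.0204
finger_force: 40.9
clock: 14.7
position: [0.399, 0.2109, 0.2031]
tool_rot: [3.14, 0.002, 3.121]
force: [-0.1, 0.2, -2.0]
grip_width: 0.0206
finger_force: 40.9
t 14.7 pos [0.399  0.2109 0.2031] rot [3.140e+00 2.000e-03 3.121e+00] q [-0.58  0.41 -0.04  2.14  0.03  0.6   0.9 ] F [-0.1  0.2 -2. ] w 0.0206 ff 40.9
shift [ -70.5 -241.6    2.9] wz 0.158
```

```bash
python3 -m jog '[[[-10,-35,0,0,0,0,0],[-10,-35,0,0,0,0,0],[-10,-35,0,0,0,0,0],[-10,-35,0,0,0,0,0],[-10,-35,0,0,0,0,0]]]'
python3 -m jog '[[[-10,-35,0,0,0,0,0],[-10,-31,0,0,0,0,0],[0,0,0,0,0,0.08,0],[0,0,0,0,0,0.08,0],[0,0,0,0,0,0,0]]]'
python3 -m jog '[[[0,0,0,0,0,0,0],[0,0,0,0,0,0,0]]]'
python3 -c "
from h import *
st();go(.4645,-.0321,.128,np.pi-.179);topbars(wrist(),zt={'bar_2':.064})"
```

```text
clock: 15.2
position: [0.4447, 0.0332, 0.2009]
tool_rot: [-3.141, -0.002, 3.121]
force: [0.2, 0.3, -1.1]
grip_width: 0.0205
finger_force: 40.9
clock: 15.7
position: [0.4631, -0.0319, 0.2008]
tool_rot: [-3.141, -0.002, 2.959]
force: [0.5, -0.8, -0.5]
grip_width: 0.0207
finger_force: 40.9
clock: 15.9
position: [0.4634, -0.0314, 0.2015]
tool_rot: [-3.141, -0.001, 2.963]
force: [-0.9, -0.3, -0.5]
grip_width: 0.021
finger_force: 40.9
t 15.9 pos [ 0.4634 -0.0314  0.2015] rot [-3.141e+00 -1.000e-03  2.963e+00] q [-0.08  0.43  0.02  2.1  -0.01  0.61  1.35] F [-0.9 -0.3 -0.5] w 0.021 ff 40.9
shift [-1.2 -0.5 73.5] wz 0.001
t 15.9 pos [ 0.4634 -0.0314  0.2015] rot [-3.141e+00 -1.000e-03  2.963e+00] q [-0.08  0.43  0.02  2.1  -0.01  0.61  1.35] F [-0.9 -0.3 -0.5] w 0.021 ff 40.9
bar_2 0.98 mean [389. 128.] rect [390. 128.] [62. 25.] ang -1.8 rgb [136. 132. 128.]
bar_2 0.88 mean [498. -38.] rect [504. -39.] [143.  34.] ang -10.2 rgb [190. 185. 182.]
bar_2 0.66 mean [557.  26.] rect [577.  25.] [97. 22.] ang -5.8 rgb [185. 179. 175.]
bar_2 0.58 mean [581. -53.] rect [582. -53.] [21. 13.] ang 79.9 rgb [187. 182. 179.]
```

```bash
python3 -m jog '[[[0,0,30,0,0,0,0],[0,0,30,0,0,0,0],[0,0,12,0,0,0,0],[0,0,0,0,0,0,0],[0,0,0,0,0,0,0]]]'
python3 -m jog '[[[0,0,0,0,0,0,0.31],[0,0,0,0,0,0,0.31],[0,0,-20,0,0,0,0.31],[0,0,-35,0,0,0,0.31],[0,0,-20,0,0,-0.08,0.42]]]'
python3 -m jog '[[[0,0,0,0,0,-0.08,0.42],[10,36,0,0,0,0,0.42],[12,36,0,0,0,0,0.42],[12,36,0,0,0,0,0.42],[12,36,0,0,0,0,0.42]]]'
python3 -m jog '[[[12,30,0,0,0,0,0.42],[11,20,0,0,0,0,0.42],[0,0,0,0,0,0,0.42],[0,0,0,0,0,0,0.42]]]'
python3 - <<'E'
from h import *
p=wrist(); topbars(p); go(.382,.165,.081,3.12)
E
```

```text
clock: 16.5
position: [0.4639, -0.0317, 0.1306]
tool_rot: [3.142, 0.0, 2.961]
force: [0.2, 0.6, 0.4]
grip_width: 0.0206
finger_force: 40.9
clock: 17.0
position: [0.4641, -0.0317, 0.2074]
tool_rot: [3.142, 0.002, 3.041]
force: [-0.0, -0.0, -0.5]
grip_width: 0.0357
finger_force: 0.0
clock: 17.5
position: [0.4202, 0.1145, 0.2057]
tool_rot: [3.141, 0.001, 3.12]
force: [-0.2, 0.9, -0.4]
grip_width: 0.0357
finger_force: 0.0
clock: 17.9
position: [0.3988, 0.1638, 0.2054]
tool_rot: [3.141, 0.001, 3.122]
force: [0.8, -0.4, 0.2]
grip_width: 0.0361
finger_force: 0.0
t 17.9 pos [0.3988 0.1638 0.2054] rot [3.141e+00 1.000e-03 3.122e+00] q [-0.49  0.38 -0.04  2.18  0.03  0.58  0.99] F [ 0.8 -0.4  0.2] w 0.0361 ff 0.0
bar_2 0.86 mean [380. 164.] rect [382. 164.] [90. 22.] ang -2.4 rgb [163. 157. 153.]
bar_2 0.85 mean [568. -84.] rect [568. -87.] [54. 22.] ang -53.5 rgb [196. 191. 187.]
bar_2 0.65 mean [490. -65.] rect [492. -65.] [118.  36.] ang -13.1 rgb [174. 169. 166.]
shift [ 17.2   1.6 124.2] wz -0.0
```

```bash
python3 -m jog '[[[15,0,20,0,0,0,0.42],[0,0,40,0,0,0,0.42],[0,0,40,0,0,0,0.42],[0,0,23,0,0,0,0.42],[0,0,0,0,0,0,0.42]]]' 40
python3 -m jog '[[[0,0,0,0,0,0,0],[0,0,0,0,0,0,0],[0,0,0,0,0,0,0],[0,0,0,0,0,0,0]]]' 40
python3 -m jog '[[[0,0,-30,0,0,0,0],[0,0,-45,0,0,0,0],[0,0,-45,0,0,0,0],[0,0,0,0,0,0,0],[0,0,0,0,0,0,0]]]'
python3 - <<'E'
from h import *
st();go(.478,.0427,.2,np.pi-.179); p=topbars(zt={'bar_2':.064}); cv2.imwrite('pics/top1.png',cv2.resize(p['img'][160:290,230:450,::-1],None,fx=3,fy=3))
E
```

```text
clock: 18.5
position: [0.383, 0.1627, 0.0798]
tool_rot: [-3.139, -0.004, 3.12]
force: [-0.1, 0.2, 1.0]
grip_width: 0.0362
finger_force: 0.0
clock: 18.9
position: [0.3842, 0.1642, 0.0828]
tool_rot: [3.141, 0.001, 3.121]
force: [-0.7, -0.1, -1.6]
grip_width: 0.0205
finger_force: 40.5
clock: 19.4
position: [0.3841, 0.1641, 0.2031]
tool_rot: [3.14, 0.003, 3.121]
force: [-0.5, -0.3, -1.1]
grip_width: 0.0208
finger_force: 40.5
t 19.4 pos [0.3841 0.1641 0.2031] rot [3.140e+00 3.000e-03 3.121e+00] q [-0.5   0.37 -0.05  2.21  0.04  0.56  0.97] F [-0.5 -0.3 -1.1] w 0.0208 ff 40.5
shift [ -96.4 -119.4    3.2] wz 0.158
bar_2 0.69 mean [469. -33.] rect [469. -33.] [90. 23.] ang -10.5 rgb [137. 135. 133.]
bar_2 0.63 mean [586.  23.] rect [586.  23.] [83. 17.] ang -10.9 rgb [144. 142. 139.]
bar_2 0.62 mean [380. 723.] rect [380. 724.] [79. 18.] ang -63.8 rgb [ 24. 120. 117.]
bar_2 0.61 mean [573. -53.] rect [573. -52.] [89. 20.] ang -9.6 rgb [145. 143. 140.]
```

View pics/top1.png

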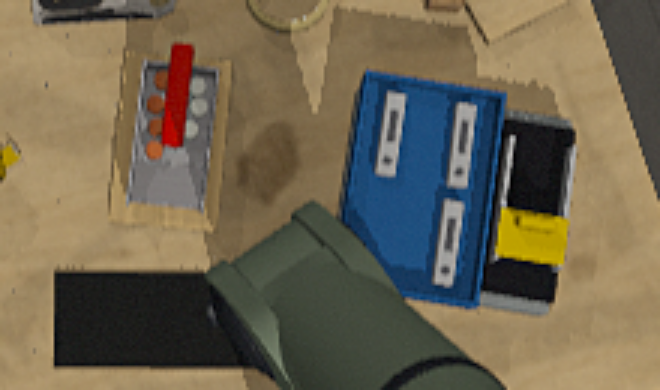

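Three bars lie in the pan as planned, at crop pixels (391,135), (461,145) and (448,243). Seven chips sit in the scoop. I'll place the last bar.

```bash
python3 -m jog '[[[-24,-30,0,0,0,0,0],[-24,-30,0,0,0,0,0],[-24,-30,0,0,0,0,0],[-24,-29,0,0,0,0,0],[0,0,0,0,0,0.08,0]]]'
python3 -m jog '[[[0,0,0,0,0,0.08,0],[0,0,0,0,0,0,0],[0,0,0,0,0,0,0],[0,0,0,0,0,0,0]]]'
python3 -c "
from h import *
st();go(.478,.0427,.130,np.pi-.179)"
```

```text
clock: 20.0
position: [0.4789, 0.0388, 0.2005]
tool_rot: [-3.14, -0.001, 3.035]
force: [-0.0, 0.1, -0.6]
grip_width: 0.0208
finger_force: 40.5
clock: 20.4
position: [0.477, 0.0433, 0.2015]
tool_rot: [-3.141, -0.001, 2.963]
force: [-0.2, 0.6, -1.2]
grip_width: 0.0207
finger_force: 40.5
t 20.4 pos [0.477  0.0433 0.2015] rot [-3.141e+00 -1.000e-03  2.963e+00] q [-0.22  0.45  0.01  2.07 -0.01  0.63  1.18] F [-0.2  0.6 -1.2] w 0.0207 ff 40.5
shift [-1.2 -0.3 71.5] wz 0.001
```

```bash
python3 -m jog '[[[0,0,30,0,0,0,0],[0,0,30,0,0,0,0],[0,0,12,0,0,0,0],[0,0,0,0,0,0,0],[0,0,0,0,0,0,0]]]'
python3 -m jog '[[[0,0,0,0,0,0,0.31],[0,0,0,0,0,0,0.31],[0,0,-20,0,0,0,0.31],[0,0,-40,0,0,0,0.31],[0,0,-40,0,0,0,0.6]]]'
python3 -m jog '[[[0,0,-40,0,0,0,0.6],[-17,46,0,0,0,0,0.6],[-17,46,0,0,0,0,0.6],[-17,46,0,0,0,0,0.6],[-17,46,0,0,0,0,0.6]]]'
python3 -m jog '[[[-16,40,0,0,0,0,0.6],[0,0,0,0,0,0,0.6],[0,0,0,0,0,0,0.6],[0,0,0,0,0,0,0.6]]]'
python3 - <<'E'
from h import *
topbars(zt={'bar_2':.064})
def red(p,z):
    im=p['img'].astype(int); m=((im[:,:,0]>im[:,:,1]+80)&(im[:,:,0]>im[:,:,2]+70)&(im[:,:,1]<60)).astype(np.uint8)
    n,l,s,c=cv2.connectedComponentsWithStats(m); k=1+s[1:,4].argmax(); v,u=np.nonzero(l==k)
    R=np.array(p['R']);t=np.array(p['t']);C=-R.T@t; d=(R.T@np.linalg.inv(p['intrinsics'])@np.c_[u,v,np.ones(len(u))].T).T
    X=(C+d*((z-C[2])/d[:,2])[:,None])[:,:2]*1000; print('red',cv2.minAreaRect(X.astype(np.float32)))
p=wrist('w3.png'); spots(p,['scoop_grip','scoop_lip','scoop','chip_0']); red(p,.108); p=bot.grab_frame('top');red(p,.108); go(.601,.254,.27)
E
```

```text
clock: 20.9
position: [0.4775, 0.0431, 0.1306]
tool_rot: [3.142, 0.0, 2.961]
force: [0.1, -0.2, -0.7]
grip_width: 0.0206
finger_force: 40.5
clock: 21.4
position: [0.4769, 0.043, 0.2316]
tool_rot: [-3.141, -0.0, 2.961]
force: [0.6, 1.0, 0.0]
grip_width: 0.0399
finger_force: 0.0
clock: 21.9
position: [0.578, 0.2136, 0.271]
tool_rot: [3.141, 0.001, 2.961]
force: [-0.3, -0.4, 0.2]
grip_width: 0.0514
finger_force: 0.0
clock: 22.3
position: [0.6, 0.2473, 0.2704]
tool_rot: [-3.141, 0.0, 2.96]
force: [-0.4, -0.3, 0.2]
grip_width: 0.0512
finger_force: 0.0
bar_2 0.62 mean [596.  21.] rect [595.  22.] [66. 23.] ang -9.2 rgb [139. 137. 135.]
bar_2 0.51 mean [379. 727.] rect [379. 727.] [90. 21.] ang -63.8 rgb [ 28. 121. 116.]
bar_2 0.47 mean [570. -51.] rect [571. -51.] [86. 20.] ang -6.2 rgb [144. 142. 139.]
t 22.4 pos [0.6001 0.2472 0.2705] rot [-3.141  0.     2.96 ] q [-0.48  0.59 -0.    1.57  0.    0.98  0.9 ] F [ 0.1  0.5 -0.5] w 0.0513 ff 0.0
scoop_grip [(0.78, [0.598, 0.254, 0.098])]
scoop_lip [(0.66, [0.512, 0.271, 0.024]), (0.48, [0.599, 0.278, 0.014])]
scoop [(0.89, [0.588, 0.257, 0.012])]
chip_0 [(0.72, [0.6, 0.274, 0.013]), (0.69, [0.575, 0.276, 0.014]), (0.67, [0.618, 0.226, 0.014]), (0.55, [0.645, 0.226, 0.012]), (0.53, [0.626, 0.271, 0.014]), (0.49, [0.653, 0.264, 0.016]), (0.45, [0.596, 0.236, 0.014])]
red ((617.652587890625, 252.0975799560547), (23.24320411682129, 109.2913589477539), 82.44982147216797)
red ((416.9302978515625, 1040.275634765625), (12.643972396850586, 109.55670166015625), 77.16500091552734)
shift [0.2 6.  0.1] wz None
```

View pics/w3.png

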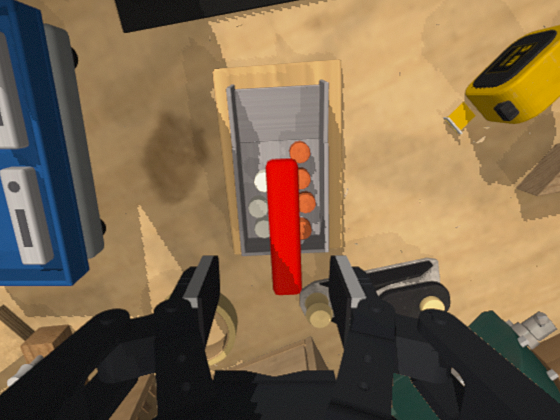

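The wrist view shows the scoop with its chips. The red grip runs from (282,160) to (287,293), with its axis 7.6° off. Before grasping I'll fit the arm's kinematics, to check that the wrist range allows a 47° pour.

```bash
cat > fk.py <<'E'
import numpy as np, itertools
from scipy.optimize import least_squares
from scipy.spatial.transform import Rotation as Ro
D=[([.1429,.6082,.3033],2.911,[-1.41,.521,-.036,1.599,.021,1.021,-.113]),([.304,.4191,.2629],3.118,[-1.01,.4,-.06,1.92,.03,.82,.46]),
([.3859,.3105,.1997],3.12,[-.77,.47,-.03,2.03,.03,.64,.73]),([.5698,-.0506,.1981],2.964,[-.03,.57,.02,1.83,-.02,.74,1.39]),
([.3959,.256,.2021],3.121,[-.67,.44,-.04,2.09,.03,.62,.82]),([.5836,.0241,.2005],2.963,[-.16,.59,.02,1.8,-.02,.76,1.26]),
([.4634,-.0314,.2015],2.963,[-.08,.43,.02,2.1,-.01,.61,1.35]),([.3841,.1641,.2031],3.121,[-.5,.37,-.05,2.21,.04,.56,.97]),([.6001,.2472,.2705],2.96,[-.48,.59,0,1.57,0,.98,.9])]
A=lambda ax,v:Ro.from_euler(ax,v).as_matrix()
def FK(q,p,s):
    h,a,b,L,e,t0,t7,bx=p; ex=np.array([1,0,0]);ez=np.array([0,0,1])
    R=A('z',s[0]*q[0]+t0)@A('y',q[1]); x=np.array([0,0,h])
    R=R@A('z',s[1]*q[2]); x=x+R@(a*ez+e*ex); R=R@A('y',q[3]); x=x+R@(b*ez-e*ex)
    R=R@A('z',s[2]*q[4])@A('y',q[5]); x=x+R@(L*ez+bx*ex); return x,R@A('z',s[3]*q[6]+t7)
def res(p,s):
    r=[]
    for X,y,q in D:
        x,R=FK(q,p,s); T=Ro.from_euler('xyz',[np.pi,0,y]).as_matrix(); r+=list(x-X)+list(.2*(R-T).ravel())
    return r
if __name__=='__main__':
    o=[]
    for s in itertools.product([-1,1],repeat=4):
        for t7 in (0,1.57,3.14,-1.57):
            f=least_squares(res,[.3,.4,.4,.25,0,0,t7,0],args=(s,)); o.append((f.cost,s,f.x))
    o.sort(key=lambda k:k[0])
    for k in o[:4]: print(k[0],k[1],k[2].round(3).tolist())
E
python3 fk.py; python3 -c "
from h import *
np.set_printoptions(precision=5,suppress=True);s=bot.observe();print(s['qpos'])"
```

```text
0.0003150596005656013 (-1, -1, -1, -1) [0.533, 0.546, 0.417, 0.487, 0.003, -0.108, 1.462, 0.007]
0.00031505960056560237 (-1, -1, -1, -1) [0.533, 0.546, 0.417, 0.487, 0.003, -0.108, 1.462, 0.007]
0.00031505960056561294 (-1, -1, -1, -1) [0.533, 0.546, 0.417, 0.487, 0.003, -0.108, 1.462, 0.007]
0.0003150596005656176 (-1, -1, -1, -1) [0.533, 0.546, 0.417, 0.487, 0.003, -0.108, 1.462, 0.007]
[-0.48004  0.59466 -0.00476  1.56483  0.00326  0.98195  0.90387]
```

```bash
python3 -m jog '[[[0,0,-20,0,-0.12,0,0.6],[0,0,-20,0,-0.12,0,0.6],[0,0,0,0,-0.12,0,0.6],[0,0,0,0,0,0,0.6],[0,0,0,0,0,0,0.6]]]' >/dev/null
cat > fit.py <<'E'
import json,sys
from fk import *
import fk
from workcell import bot
s=bot.observe(); S=(-1,-1,-1,-1); fk.D[:]=fk.D
def res2(p):
    x,R=FK(s['qpos'],p,S); return res(p,S)+list(3*(x-s['position']))+list(.5*(R-Ro.from_euler('xyz',s['tool_rot']).as_matrix()).ravel())
f=least_squares(res2,[.4,.54,.41,.35,0,-.1,1.46,0]); print(f.cost,f.x.round(3).tolist(),np.round(s['tool_rot'],3),np.round(s['position'],4),np.round(s['qpos'],3))
p=f.x; json.dump(p.tolist(),open('p.json','w'))
lo=np.array([-2.91,-.3,-1.5,.17,-1.26,.16,-2.52]);hi=np.array([2.91,2.13,1.42,2.43,4.41,1.93,2.52])
def IK(X,R,q0):
    def g(q):
        x,r=FK(q,p,S); return np.r_[10*(x-X),2*(r-R).ravel(),.01*(q-q0)]
    k=least_squares(g,np.clip(q0,lo+.011,hi-.011),bounds=(lo+.01,hi-.01)); x,r=FK(k.x,p,S); return k.x,np.linalg.norm(x-X)*1000,Ro.from_matrix(r.T@R).magnitude()
c=np.array([.5244,-.0043]);a=-.179
for name,yaw in (('spout -x',np.pi),('spout +y',np.pi/2),('-y',-np.pi/2),('+x',0)):
  for lx,ly in ((.025,0),(.05,0),(0,0),(0,.02)):
    q=np.array(s['qpos']); out=[]
    for th in np.arange(0,.86,.12):
        R=A('z',yaw+a)@A('y',th)  # scoop rot; +y tilt lowers spout
        lip=np.r_[c+A('z',a)[:2,:2]@[lx,ly],.09+.008*(th<.1)]; g=lip+R@[-.089,0,.073]
        RT=R@np.diag([1,-1,-1]); tcp=g-RT@[0,0,.054]; q,e,ea=IK(tcp,RT,q); out.append((e,ea))
    print(name,lx,ly,'end q',q.round(2),'max err',np.max(out,0).round(3), 'at end',np.round(out[-1],3))
E
python3 fit.py
```

```text
0.0008112190867720495 [0.333, 0.53, 0.412, 0.272, -0.019, -0.102, 1.471, -0.042] [-3.141  0.357  2.962] [0.5974 0.2491 0.3098] [-0.694  0.457  0.153  1.755  0.274  0.687  0.635]
spout -x 0.025 0 end q [ 0.37  0.45 -0.63  2.34  2.39  0.58 -1.  ] max err [0.024 0.   ] at end [0.002 0.   ]
spout -x 0.05 0 end q [ 0.4   0.49 -0.65  2.28  2.37  0.57 -0.94] max err [0.022 0.   ] at end [0.002 0.   ]
spout -x 0 0 end q [ 0.4   0.43 -0.68  2.39  2.39  0.62 -1.02] max err [0.026 0.   ] at end [0.002 0.   ]
spout -x 0 0.02 end q [ 0.24  0.41 -0.56  2.38  2.36  0.6  -1.06] max err [0.025 0.   ] at end [0.002 0.   ]
spout +y 0.025 0 end q [-0.96  0.84  0.78  1.69  0.25  1.13 -0.59] max err [0.001 0.   ] at end [0. 0.]
spout +y 0.05 0 end q [-0.92  0.86  0.77  1.63  0.24  1.15 -0.57] max err [0.001 0.   ] at end [0. 0.]
spout +y 0 0 end q [-0.99  0.81  0.79  1.74  0.25  1.12 -0.62] max err [0.001 0.   ] at end [0. 0.]
spout +y 0 0.02 end q [-1.    0.82  0.77  1.71  0.25  1.16 -0.64] max err [0.001 0.   ] at end [0. 0.]
-y 0.025 0 end q [ 1.14  1.29 -1.49  1.9   0.63  0.88  2.51] max err [6.747 0.047] at end [6.747 0.047]
-y 0.05 0 end q [ 1.11  1.3  -1.49  1.84  0.64  0.91  2.51] max err [7.008 0.053] at end [7.008 0.053]
-y 0 0 end q [ 1.18  1.28 -1.49  1.95  0.63  0.85  2.51] max err [6.662 0.042] at end [6.662 0.042]
-y 0 0.02 end q [ 1.15  1.28 -1.49  1.96  0.62  0.83  2.51] max err [2.913 0.018] at end [2.913 0.018]
+x 0.025 0 end q [-0.19  0.93  0.31  1.17 -0.24  1.92 -1.62] max err [0.014 0.   ] at end [0.014 0.   ]
+x 0.05 0 end q [ 0.05  0.95 -0.16  1.09 -0.    1.92 -1.86] max err [2.224 0.012] at end [2.224 0.012]
+x 0 0 end q [-0.35  0.95  0.59  1.25 -0.36  1.92 -1.47] max err [0.006 0.   ] at end [0.003 0.   ]
+x 0 0.02 end q [-0.35  0.94  0.55  1.24 -0.37  1.92 -1.52] max err [0.006 0.   ] at end [0.004 0.   ]
```

A spout toward the robot would pass a wrist singularity, but pouring toward +y of the pan is comfortable. I'll level the tool and grasp the scoop.

```bash
python3 -m jog '[[[0,0,0,0,0.12,0,0.6],[0,0,0,0,0.12,0,0.6],[0,0,0,0,0.12,-0.05,0.6],[0,0,0,0,0,0,0.6],[0,0,0,0,0,0,0.6]]]' >/dev/null
python3 -c "
from h import *
st();go(.599,.2546,.2,3.010)"
```

```text
t 23.7 pos [0.5986 0.2477 0.309 ] rot [-3.139  0.     3.008] q [-0.48  0.55 -0.01  1.53  0.01  1.06  0.95] F [-0.3  0.5  0.7] w 0.0513 ff 0.0
shift [  0.5   7.2 108.9] wz -0.002
```

```bash
python3 -m jog '[[[0,7,35,0,0,0,0.6],[0,0,40,0,0,0,0.6],[0,0,34,0,0,0,0.6],[0,0,0,0,0,0,0.6],[0,0,0,0,0,0,0.6]]]' >/dev/null
python3 -m jog '[[[0,0,25,0,0,0,0.6],[0,0,23,0,0,0,0.6],[0,0,0,0,0,0,0.6],[0,0,0,0,0,0,0.6]]]'
python3 -m jog '[[[0,0,0,0,0,0,0],[0,0,0,0,0,0,0],[0,0,0,0,0,0,0],[0,0,0,0,0,0,0],[0,0,0,0,0,0,0]]]' 100
python3 -c "
from h import *
st()"
```

```text
clock: 24.6
position: [0.5993, 0.2556, 0.1549]
tool_rot: [-3.14, 0.002, 3.011]
force: [0.2, 0.3, 0.9]
grip_width: 0.051
finger_force: 0.0
clock: 25.1
position: [0.5992, 0.255, 0.1546]
tool_rot: [-3.139, 0.002, 3.01]
force: [-2.2, -3.1, 12.1]
grip_width: 0.0225
finger_force: 98.1
t 25.1 pos [0.5992 0.255  0.1546] rot [-3.139e+00  2.000e-03  3.010e+00] q [-0.48  0.74 -0.02  1.64  0.02  0.77  0.93] F [-2.2 -3.1 12.1] w 0.0225 ff 98.1
```

```bash
python3 -m jog '[[[0,0,-8,0,0,0,0],[0,0,-15,0,0,0,0],[0,0,-25,0,0,0,0],[0,0,-30,0,0,0,0],[0,0,-22,0,0,0,0]]]'
python3 -m jog '[[[0,0,0,0,0,0,0],[0,0,0,0,0,0,0]]]'
python3 - <<'E'
from h import *
p=wrist('w4.png'); spots(p,['scoop_lip','scoop','chip_0'])
c=np.array([.5244,-.0043]);a=-.179; yaw=np.pi/2+a
def g(lx,ly,z): # level grasp tcp
    R=Ro.from_euler('z',a).as_matrix()[:2,:2]; l=c+R@[lx,ly]-.089*np.array([np.cos(yaw),np.sin(yaw)]); return l[0],l[1],z
x=g(.06,-.02,.26); print(x,yaw); go(*x,yaw)
E
```

```text
clock: 25.6
position: [0.5989, 0.2557, 0.256]
tool_rot: [-3.14, 0.002, 3.011]
force: [-0.3, 0.5, -2.4]
grip_width: 0.0222
finger_force: 98.4
clock: 25.8
position: [0.5986, 0.2555, 0.2534]
tool_rot: [-3.139, 0.001, 3.011]
force: [-0.6, -0.6, -3.4]
grip_width: 0.0224
finger_force: 98.4
t 25.8 pos [0.5986 0.2555 0.2534] rot [-3.139e+00  1.000e-03  3.011e+00] q [-0.49  0.62 -0.01  1.57  0.01  0.95  0.94] F [-0.6 -0.6 -3.4] w 0.0224 ff 98.4
scoop_lip [(0.87, [0.511, 0.269, 0.122])]
scoop [(0.96, [0.59, 0.257, 0.11]), (0.44, [0.572, 0.276, 0.115]), (0.29, [0.621, 0.271, 0.116])]
chip_0 [(0.87, [0.572, 0.279, 0.114]), (0.82, [0.597, 0.238, 0.119]), (0.78, [0.623, 0.271, 0.114]), (0.78, [0.601, 0.274, 0.114]), (0.72, [0.618, 0.226, 0.113])]
(np.float64(0.5640343590229311), np.float64(-0.12224116153761333), 0.26) 1.3917963267948965
shift [ -15.3 -378.9   -6.7] wz 1.619
```

View pics/w4.png

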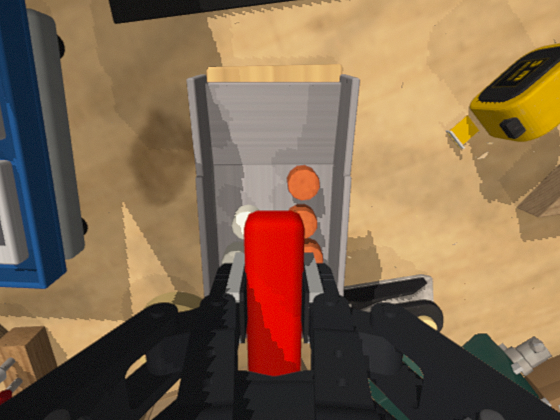

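The scoop is held level (grip at (275,290), lip at (275,75)) with the chips still inside. I'll carry it over and turn it.

```bash
python3 -m jog '[[[0,-10,-6,0,0,0,0],[-1,-20,-6,0,0,0,0],[-1,-30,-6,0,0,0,0],[-1,-30,0,0,0,0,0],[-1,-30,0,0,0,0,0]]]' >/dev/null
python3 -m jog '[[[-1,-30,0,0,0,0.05,0],[0,-30,0,0,0,0.1,0],[0,-30,0,0,0,0.1,0],[0,-25,0,0,0,0.1,0],[0,-20,0,0,0,0.1,0]]]' 
python3 -m jog '[[[0,0,0,0,0,0.1,0],[0,0,0,0,0,0.1,0],[0,0,0,0,0,0.1,0],[0,0,0,0,0,0.1,0],[0,0,0,0,0,0.1,0]]]' 
python3 -m jog '[[[0,0,0,0,0,0.1,0],[0,0,0,0,0,0.1,0],[0,0,0,0,0,0.1,0],[0,0,0,0,0,0.1,0],[0,0,0,0,0,0.1,0]]]' 
python3 -c "
from h import *
st();go(.564,-.122,.26,1.392)"
```

```text
clock: 27.0
position: [0.5507, 0.0034, 0.2722]
tool_rot: [-3.139, 0.002, 2.554]
force: [-0.1, 0.2, -3.5]
grip_width: 0.0225
finger_force: 98.5
clock: 27.5
position: [0.5512, 0.0051, 0.2721]
tool_rot: [-3.14, 0.003, 2.055]
force: [0.6, -0.1, -3.8]
grip_width: 0.0223
finger_force: 98.6
clock: 28.0
position: [0.5512, 0.0052, 0.2721]
tool_rot: [-3.142, 0.003, 1.555]
force: [0.4, -0.1, -3.0]
grip_width: 0.0222
finger_force: 98.6
t 28.0 pos [0.5512 0.0052 0.2721] rot [-3.142e+00  3.000e-03  1.555e+00] q [-0.39  0.47  0.38  1.84 -0.22  0.87  0.07] F [ 0.4 -0.1 -3. ] w 0.0222 ff 98.6
shift [-126.9   14.8   12.5] wz 0.163
```

```bash
python3 -m jog '[[[0,0,0,0,0,0.08,0],[0,0,0,0,0,0.08,0],[-15,5,0,0,0,0,0],[-30,8,0,0,0,0,0],[-30,8,0,0,0,0,0]]]' >/dev/null
python3 -m jog '[[[-30,8,0,0,0,0,0],[-18,6,0,0,0,0,0],[0,0,0,0,0,0,0],[0,0,0,0,0,0,0]]]' 
python3 - <<'E'
from h import *
p=wrist('w5.png'); go(.564,-.122,.225,1.392); spots(p,['scoop_lip','scoop','pan_floor','guard_fin','chip_0'])
E
```

```text
clock: 28.9
position: [0.5648, -0.1218, 0.2722]
tool_rot: [3.141, 0.003, 1.399]
force: [-0.4, 1.6, -3.4]
grip_width: 0.0223
finger_force: 98.7
t 28.9 pos [ 0.5648 -0.1218  0.2722] rot [3.141e+00 3.000e-03 1.399e+00] q [-0.19  0.52  0.42  1.78 -0.26  0.9   0.17] F [-0.4  1.6 -3.4] w 0.0223 ff 98.7
shift [-1.2 -0.7 47.1] wz 0.008
scoop_lip [(0.72, [0.58, -0.032, 0.14]), (0.65, [0.536, -0.146, 0.133])]
scoop [(0.6, [0.562, -0.114, 0.129]), (0.39, [0.52, -0.003, 0.045])]
pan_floor [(0.84, [0.52, -0.001, 0.044])]
guard_fin []
chip_0 [(0.81, [0.533, -0.144, 0.129]), (0.67, [0.583, -0.148, 0.134]), (0.66, [0.582, -0.116, 0.13]), (0.62, [0.547, -0.116, 0.134]), (0.61, [0.589, -0.1, 0.133])]
```

View pics/w5.png

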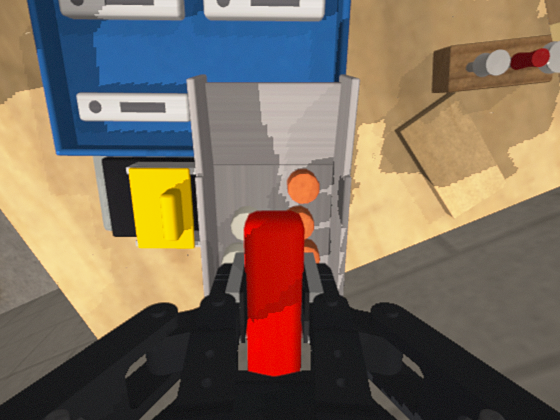

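The scoop is level over the pan's far half. Its lip sits about 20 mm short of the pan's centre line and clear of the guard at (162,205). I'll lower it, tilt a little, lower again and pour slowly.

```bash
python3 -m jog '[[[0,0,15,0,0,0,0],[0,0,20,0,0,0,0],[0,0,11,0,0,0,0],[0,0,0,0,0,0,0],[0,0,0,0,0,0,0]]]' 
python3 -m jog '[[[6.5,0,-4.3,0,-0.05,0,0],[6.5,0,-4.3,0,-0.05,0,0],[6.5,0,-4.3,0,-0.05,0,0],[6.5,0,-4.3,0,-0.05,0,0],[3,0,13,0,0,0,0]]]'
python3 -m jog '[[[0,0,0,0,0,0,0],[0,0,0,0,0,0,0]]]'
cat >> h.py <<'E'
def lip():
    s=bot.observe(); R=Ro.from_euler('xyz',s['tool_rot']).as_matrix(); print('lip',(s['position']+R@[.089,0,.128]).round(4),'tool z',R[:,2].round(3),'q',np.round(s['qpos'],2))
E
python3 - <<'E'
from h import *
lip(); p=wrist(); spots(p,['scoop_lip','chip_0'])
E
```

```text
clock: 29.7
position: [0.5656, -0.1204, 0.2263]
tool_rot: [3.141, 0.003, 1.401]
force: [0.4, -0.3, -2.0]
grip_width: 0.0224
finger_force: 98.7
clock: 30.2
position: [0.5717, -0.0911, 0.2291]
tool_rot: [3.138, 0.203, 1.403]
force: [-0.1, 0.8, -2.9]
grip_width: 0.0222
finger_force: 98.7
clock: 30.4
position: [0.5697, -0.0941, 0.2274]
tool_rot: [-3.141, 0.202, 1.399]
force: [0.3, 0.3, -1.6]
grip_width: 0.0222
finger_force: 98.7
lip [ 0.5801 -0.0335  0.0841] tool z [-0.035 -0.198 -0.98 ] q [-0.39  0.61  0.53  1.82 -0.13  0.81 -0.02]
t 30.4 pos [ 0.5697 -0.0941  0.2274] rot [-3.141  0.202  1.399] q [-0.39  0.61  0.53  1.82 -0.13  0.81 -0.02] F [ 0.3  0.3 -1.6] w 0.0222 ff 98.7
scoop_lip [(0.69, [0.575, -0.032, 0.079]), (0.55, [0.55, -0.12, 0.09])]
chip_0 [(0.96, [0.55, -0.115, 0.09]), (0.82, [0.534, -0.146, 0.096]), (0.79, [0.578, -0.12, 0.088]), (0.57, [0.581, -0.145, 0.096])]
```

```bash
python3 -m jog '[[[6.5,0,-4.3,0,-0.05,0,0],[6.5,0,-4.3,0,-0.05,0,0],[6.5,0,-4.3,0,-0.05,0,0],[6.5,0,-4.3,0,-0.05,0,0],[0,0,0,0,0,0,0]]]' >/dev/null
python3 -m jog '[[[0,0,0,0,0,0,0],[0,0,0,0,0,0,0],[0,0,0,0,0,0,0],[0,0,0,0,0,0,0],[0,0,0,0,0,0,0]]]' 
python3 - <<'E'
from h import *
lip(); p=wrist(); spots(p,['scoop_lip','chip_0'])
E
```

```text
clock: 31.55
position: [0.575, -0.0644, 0.2371]
tool_rot: [3.141, 0.403, 1.4]
force: [0.4, 0.2, -2.8]
grip_width: 0.0225
finger_force: 98.7
lip [ 0.5804 -0.0331  0.0845] tool z [-0.066 -0.386 -0.92 ] q [-0.59  0.68  0.65  1.79  0.    0.87 -0.21]
t 31.55 pos [ 0.575  -0.0644  0.2371] rot [3.141 0.403 1.4  ] q [-0.59  0.68  0.65  1.79  0.    0.87 -0.21] F [ 0.4  0.2 -2.8] w 0.0225 ff 98.7
scoop_lip [(0.82, [0.577, -0.031, 0.083]), (0.4, [0.567, -0.112, 0.101])]
chip_0 [(0.93, [0.553, -0.105, 0.108]), (0.69, [0.581, -0.11, 0.105]), (0.64, [0.534, -0.133, 0.116]), (0.62, [0.588, -0.094, 0.094]), (0.51, [0.584, -0.138, 0.115])]
```

```bash
python3 -m jog '[[[6.5,0,-4.3,0,-0.05,0,0],[0,0,0,0,0,0,0],[6.5,0,-4.3,0,-0.05,0,0],[0,0,0,0,0,0,0],[0,0,0,0,0,0,0]]]' >/dev/null
python3 -m jog '[[[6.5,0,-4.3,0,-0.05,0,0],[0,0,0,0,0,0,0],[6.5,0,-4.3,0,-0.05,0,0],[0,0,0,0,0,0,0],[0,0,0,0,0,0,0]]]' 
python3 - <<'E'
from h import *
lip(); p=wrist(); spots(p,['scoop_lip','chip_0'])
E
python3 -m jog '[[[6.5,0,-4.3,0,-0.05,0,0],[0,0,0,0,0,0,0],[6.5,0,-4.3,0,-0.05,0,0],[0,0,0,0,0,0,0],[0,0,0,0,0,0,0]]]' 
python3 -m jog '[[[6.5,0,-4.3,0,-0.05,0,0],[0,0,0,0,0,0,0],[6.5,0,-4.3,0,-0.05,0,0],[0,0,0,0,0,0,0],[0,0,0,0,0,0,0]]]' 
python3 - <<'E'
from h import *
lip(); p=wrist('w6.png'); spots(p,['scoop_lip','chip_0'])
E
```

```text
clock: 32.7
position: [0.5802, -0.0341, 0.2403]
tool_rot: [-3.141, 0.601, 1.401]
force: [-0.0, -0.4, -3.6]
grip_width: 0.0224
finger_force: 98.8
lip [ 0.5804 -0.0331  0.0844] tool z [-0.096 -0.557 -0.825] q [-0.74  0.77  0.74  1.75  0.1   0.96 -0.35]
t 32.7 pos [ 0.5802 -0.0341  0.2403] rot [-3.141  0.601  1.401] q [-0.74  0.77  0.74  1.75  0.1   0.96 -0.35] F [-0.  -0.4 -3.6] w 0.0224 ff 98.8
scoop_lip [(0.97, [0.577, -0.033, 0.084]), (0.37, [0.573, -0.067, 0.196])]
chip_0 [(0.94, [0.59, -0.099, 0.118]), (0.9, [0.598, -0.087, 0.106]), (0.87, [0.561, -0.054, 0.096]), (0.84, [0.588, -0.062, 0.096]), (0.82, [0.595, -0.049, 0.09]), (0.74, [0.545, -0.069, 0.1]), (0.6, [0.552, -0.087, 0.109])]
clock: 33.35
position: [0.583, -0.018, 0.2394]
tool_rot: [-3.141, 0.703, 1.402]
force: [-0.6, -0.4, -2.7]
grip_width: 0.0225
finger_force: 98.8
clock: 33.85
position: [0.5855, -0.0034, 0.2375]
tool_rot: [-3.141, 0.802, 1.401]
force: [0.1, -0.7, -2.3]
grip_width: 0.0224
finger_force: 98.9
lip [ 0.5804 -0.033   0.0845] tool z [-0.122 -0.708 -0.696] q [-0.85  0.9   0.8   1.69  0.17  1.06 -0.45]
t 33.85 pos [ 0.5855 -0.0034  0.2375] rot [-3.141  0.802  1.401] q [-0.85  0.9   0.8   1.69  0.17  1.06 -0.45] F [ 0.1 -0.7 -2.3] w 0.0224 ff 98.9
scoop_lip [(0.81, [0.578, -0.03, 0.084])]
chip_0 [(0.98, [0.578, -0.029, 0.057]), (0.95, [0.569, -0.015, 0.074]), (0.69, [0.555, -0.027, 0.06]), (0.69, [0.6, -0.037, 0.057]), (0.19, [0.465, -0.033, 0.047])]
```

View pics/w6.png

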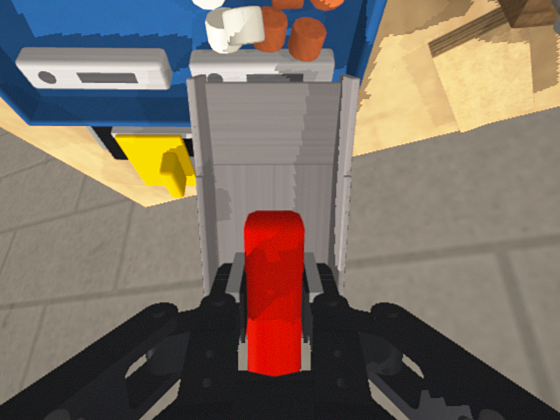

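The scoop looks empty, and chips lie in the pan around (260,30). I'll lift away, level the scoop and check the pan.

```bash
python3 -m jog '[[[-8,0,-8,0,0,0,0],[-14,0,-14,0,0,0,0],[-20,0,-20,0,0,0,0],[-20,0,-20,0,0,0,0],[-12,0,-12,0,0,0,0]]]' 
python3 -m jog '[[[-12.3,0,9.5,0,0.1,0,0],[-12.3,0,9.5,0,0.1,0,0],[-12.3,0,9.5,0,0.1,0,0],[-12.3,0,9.5,0,0.1,0,0],[-12.3,0,9.5,0,0.1,0,0]]]' 
python3 -m jog '[[[-12.3,0,9.5,0,0.1,0,0],[-12.3,0,9.5,0,0.1,0,0],[-12.3,0,9.5,0,0.1,0,0],[0,0,0,0,0,0,0],[0,0,0,0,0,0,0]]]' 
python3 - <<'E'
from h import *
lip(); p=wrist('w7.png'); spots(p,['scoop_lip','chip_0']); p=bot.grab_frame('top'); spots(p,['chip_0'])
go(.5992,.255,.24,3.01)
E
```

```text
clock: 34.5
position: [0.586, -0.0018, 0.3449]
tool_rot: [3.139, 0.801, 1.398]
force: [0.4, 0.2, -2.1]
grip_width: 0.0223
finger_force: 98.9
clock: 35.0
position: [0.5726, -0.0776, 0.3387]
tool_rot: [3.14, 0.299, 1.4]
force: [0.1, 0.2, -2.4]
grip_width: 0.0227
finger_force: 98.8
clock: 35.5
position: [0.5654, -0.1192, 0.3177]
tool_rot: [-3.141, 0.004, 1.399]
force: [0.1, 1.0, -1.8]
grip_width: 0.0225
finger_force: 98.8
lip [ 0.5805 -0.0319  0.1894] tool z [-0.001 -0.004 -1.   ] q [-0.29  0.49  0.56  1.73 -0.29  1.01  0.21]
t 35.5 pos [ 0.5654 -0.1192  0.3177] rot [-3.141  0.004  1.399] q [-0.29  0.49  0.56  1.73 -0.29  1.01  0.21] F [ 0.1  1.  -1.8] w 0.0225 ff 98.8
scoop_lip [(0.97, [0.578, -0.03, 0.185])]
chip_0 [(0.93, [0.552, 0.006, 0.063]), (0.81, [0.59, 0.001, 0.058]), (0.76, [0.584, -0.002, 0.057]), (0.76, [0.614, -0.004, 0.064]), (0.76, [0.554, -0.029, 0.058]), (0.7, [0.579, -0.026, 0.057]), (0.62, [0.596, -0.042, 0.059])]
chip_0 [(0.67, [0.522, -0.002, 0.049]), (0.61, [0.557, 0.009, 0.066]), (0.6, [0.614, -0.003, 0.062]), (0.49, [0.553, -0.028, 0.06]), (0.46, [0.594, -0.04, 0.062]), (0.42, [0.583, -0.002, 0.06]), (0.4, [0.575, -0.032, 0.061]), (0.39, [0.588, 0.001, 0.057])]
shift [372.3 -29.5  76.2] wz -1.607
```

View pics/w7.png

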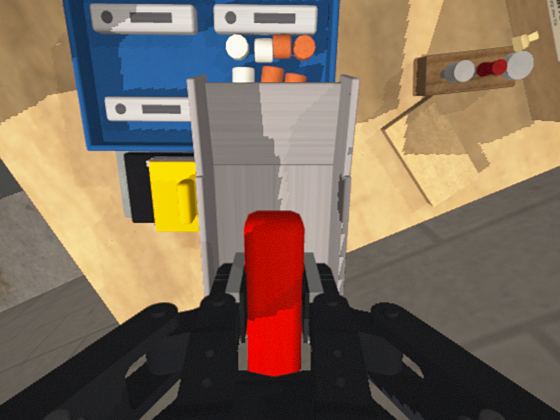

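All seven chips are in the pan, around (240–315, 45–75), and the scoop is empty. I'll return it to its board.

```bash
python3 -m jog '[[[0,0,0,0,0,-0.12,0],[0,0,0,0,0,-0.14,0],[0,0,0,0,0,-0.14,0],[0,0,0,0,0,-0.14,0],[0,0,0,0,0,-0.14,0]]]' >/dev/null
python3 -m jog '[[[0,0,0,0,0,-0.14,0],[0,0,0,0,0,-0.14,0],[0,0,0,0,0,-0.14,0],[0,0,0,0,0,-0.14,0],[0,0,0,0,0,-0.14,0]]]' >/dev/null
python3 -m jog '[[[0,0,0,0,0,-0.14,0],[0,0,0,0,0,-0.08,0],[0,0,0,0,0,0,0],[0,0,0,0,0,0,0]]]' 
python3 -c "
from h import *
go(.5992,.255,.24,3.01)"
```

```text
clock: 37.15
position: [0.5659, -0.1176, 0.3174]
tool_rot: [-3.138, -0.0, 2.999]
force: [0.3, -0.2, -2.5]
grip_width: 0.0224
finger_force: 98.8
shift [ 20.1 373.8  76.2] wz -0.011
```

```bash
python3 -m jog '[[[2,40,0,0,0,-0.01,0],[2,40,0,0,0,0,0],[2,40,0,0,0,0,0],[2,40,0,0,0,0,0],[2,40,0,0,0,0,0]]]' >/dev/null
python3 -m jog '[[[2,40,0,0,0,0,0],[2,40,10,0,0,0,0],[2,40,20,0,0,0,0],[2,34,26,0,0,0,0],[2,20,20,0,0,0,0]]]' >/dev/null
python3 -m jog '[[[0,0,0,0,0,0,0],[0,0,0,0,0,0,0],[0,0,0,0,0,0,0]]]' 
python3 - <<'E'
from h import *
go(.5992,.255,.157,3.01)
topbars(None,['scoop_rest'],{'scoop_rest':.01})
E
```

```text
clock: 38.45
position: [0.5957, 0.2543, 0.2412]
tool_rot: [-3.138, 0.001, 3.009]
force: [0.1, 0.1, -2.1]
grip_width: 0.0223
finger_force: 99.0
shift [-3.3  1.5 84.2] wz -0.001
scoop_rest 0.64 mean [535. 281.] rect [562. 262.] [139. 119.] ang -4.5 rgb [163. 138.  94.]
scoop_rest 0.52 mean [596.  15.] rect [595.  15.] [94. 25.] ang -10.2 rgb [133. 132. 132.]
```

```bash
python3 -m jog '[[[-3,1,30,0,0,0,0],[0,0,30,0,0,0,0],[0,0,20,0,0,0,0],[0,0,4,0,0,0,0],[0,0,0,0,0,0,0]]]' 
python3 -m jog '[[[0,0,2,0,0,0,0],[0,0,1,0,0,0,0],[0,0,0,0,0,0,0],[0,0,0,0,0,0,0]]]' 
```

```text
clock: 39.05
position: [0.5984, 0.2549, 0.1567]
tool_rot: [-3.138, -0.0, 3.01]
force: [-0.2, -0.1, -1.1]
grip_width: 0.0225
finger_force: 99.0
clock: 39.45
position: [0.5988, 0.2554, 0.1547]
tool_rot: [-3.139, 0.001, 3.01]
force: [-1.9, -2.7, 7.6]
grip_width: 0.0223
finger_force: 100.2
```

```bash
python3 -m jog '[[[0,0,0,0,0,0,0.6],[0,0,0,0,0,0,0.6],[0,0,0,0,0,0,0.6],[0,0,-25,0,0,0,0.6],[0,0,-40,0,0,0,0.6]]]' 
python3 -m jog '[[[0,0,-40,0,0,0,0.6],[0,0,-25,0,0,0,0.3],[0,0,0,0,0,0,0],[0,0,0,0,0,0,0]]]' 30
python3 - <<'E'
from h import *
p=wrist(); spots(p,['scoop','scoop_lip','scoop_grip'])
p=bot.grab_frame('top'); spots(p,['scoop_rest','scoop','chip_0','guard_fin']); cv2.imwrite('pics/top2.png',cv2.resize(p['img'][140:290,230:450,::-1],None,fx=3,fy=3))
go(.44,-.1185,.28,2.962)
E
```

```text
clock: 39.95
position: [0.5973, 0.2553, 0.2171]
tool_rot: [-3.136, -0.004, 3.011]
force: [-0.4, 0.4, 0.3]
grip_width: 0.0512
finger_force: 0.0
clock: 40.35
position: [0.5983, 0.2559, 0.2836]
tool_rot: [-3.139, 0.0, 3.011]
force: [0.1, 0.3, -0.4]
grip_width: 0.0078
finger_force: 0.0
t 40.35 pos [0.5983 0.2559 0.2836] rot [-3.139  0.     3.011] q [-0.55  0.59  0.09  1.55 -0.06  1.01  0.99] F [ 0.1  0.3 -0.4] w 0.0078 ff 0.0
scoop [(0.82, [0.588, 0.257, 0.009])]
scoop_lip [(0.79, [0.51, 0.269, 0.021])]
scoop_grip [(0.64, [0.6, 0.252, 0.1])]
scoop_rest [(0.76, [0.588, 0.26, -0.002]), (0.68, [0.575, -0.032, 0.061]), (0.28, [0.462, -0.035, 0.052])]
scoop [(0.73, [0.593, 0.258, 0.009])]
chip_0 [(0.62, [0.583, -0.001, 0.058]), (0.57, [0.555, 0.01, 0.069]), (0.5, [0.614, -0.003, 0.064]), (0.43, [0.553, -0.028, 0.061]), (0.4, [0.584, -0.003, 0.056]), (0.35, [0.577, -0.03, 0.062]), (0.26, [0.512, 0.27, 0.026])]
guard_fin [(0.72, [0.479, -0.116, 0.1])]
shift [ 108.  -391.8    4.4] wz 0.049
```

View pics/top2.png

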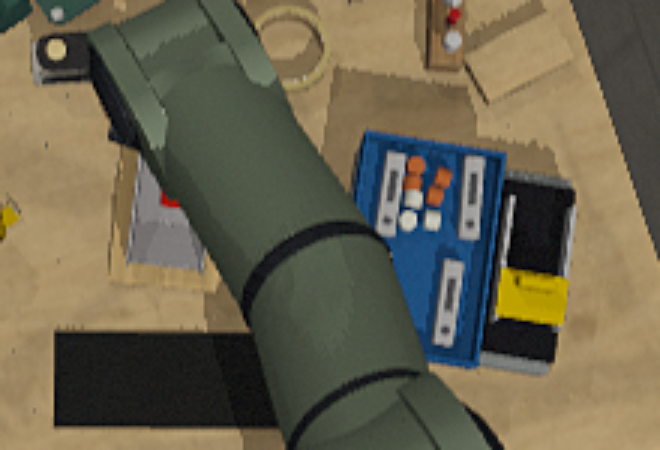

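The scoop stands back on its board and all the chips and bars are in the pan. Next is the guard.

```bash
python3 -m jog '[[[10,-40,0,0,0,0.05,0],[12,-40,0,0,0,0,0],[12,-40,0,0,0,0,0],[12,-40,0,0,0,0,0],[12,-40,0,0,0,0,0]]]' 30 >/dev/null
python3 -m jog '[[[12,-40,0,0,0,0,0],[12,-40,0,0,0,0,0],[8,-40,0,0,0,0,0],[0,-30,0,0,0,0,0],[0,0,0,0,0,0,0]]]' >/dev/null
python3 -m jog '[[[0,0,0,0,0,0,0],[0,0,0,0,0,0,0]]]'
python3 - <<'E'
from h import *
go(.4507,-.1137,.1526,2.962); p=wrist('w8.png'); spots(p,['guard_fin','start_top'])
topbars(p,['guard_fin'],{'guard_fin':.074})
E
```

```text
clock: 42.0
position: [0.449, -0.0722, 0.2844]
tool_rot: [-3.139, 0.0, 2.962]
force: [-0.4, 0.9, 0.5]
grip_width: -0.0
finger_force: 0.0
shift [ -9.1 -40.1 131.9] wz -0.0
t 42.0 pos [ 0.449  -0.0722  0.2844] rot [-3.139  0.     2.962] q [-0.11  0.28  0.17  2.06 -0.06  0.81  1.49] F [-0.4  0.9  0.5] w -0.0 ff 0.0
guard_fin [(0.97, [0.479, -0.118, 0.094])]
start_top []
guard_fin 0.62 mean [ 469. -118.] rect [ 469. -118.] [72. 53.] ang 79.8 rgb [245. 215.   1.]
```

View pics/w8.png

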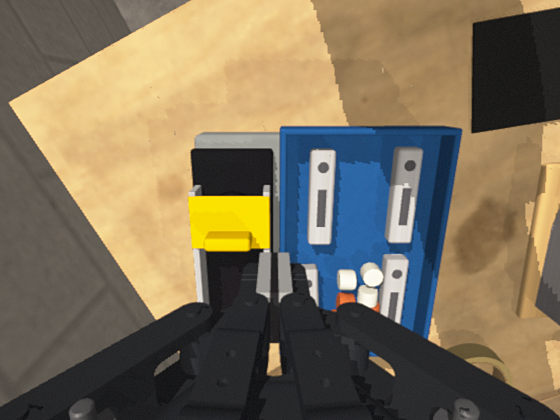

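The guard is at (230,222), with its fin at (228,241). I'll go down behind the fin on the plate's -x side.

```bash
python3 -m jog '[[[-4,-20,0,0,0,0,0],[-3,-20,20,0,0,0,0],[0,0,40,0,0,0,0],[0,0,40,0,0,0,0],[0,0,0,0,0,0,0]]]' >/dev/null
python3 -m jog '[[[0,0,0,0,0,0,0],[0,0,0,0,0,0,0]]]'
python3 -c "
from h import *
go(.449,-.1137,.153,2.962)"
```

```text
clock: 42.9
position: [0.4492, -0.1139, 0.1863]
tool_rot: [-3.139, 0.002, 2.961]
force: [-0.5, -0.3, -0.2]
grip_width: 0.0
finger_force: 0.0
shift [ 0.3  0.2 33.3] wz -0.001
```

```bash
python3 -m jog '[[[0,0,20,0,0,0,0],[0,0,12,0,0,0,0],[0,0,0,0,0,0,0],[0,0,0,0,0,0,0]]]'
python3 -m jog '[[[-10,0,0,0,0,0,0],[-8,0,0,0,0,0,0],[-8,0,0,0,0,0,0],[-8,0,0,0,0,0,0],[-8,0,0,0,0,0,0]]]'
python3 -m jog '[[[-8,0,0,0,0,0,0],[-6,0,0,0,0,0,0],[-4,0,0,0,0,0,0],[0,0,0,0,0,0,0],[0,0,0,0,0,0,0]]]'
python3 -c "
from h import *
p=wrist();spots(p,['guard_fin','start_top'])"
```

```text
clock: 43.3
position: [0.4486, -0.1141, 0.1532]
tool_rot: [-3.139, 0.0, 2.961]
force: [-0.3, -0.2, 0.2]
grip_width: 0.0002
finger_force: 0.0
clock: 43.8
position: [0.4903, -0.1216, 0.1525]
tool_rot: [-3.139, -0.0, 2.961]
force: [-1.7, 0.2, 1.8]
grip_width: -0.0003
finger_force: 1.1
clock: 44.3
position: [0.5074, -0.1248, 0.1525]
tool_rot: [-3.139, 0.0, 2.961]
force: [0.8, 0.8, -0.6]
grip_width: -0.0
finger_force: 0.0
t 44.3 pos [ 0.5074 -0.1248  0.1525] rot [-3.139  0.     2.961] q [ 0.02  0.59  0.14  1.99 -0.14  0.57  1.65] F [ 0.8  0.8 -0.6] w -0.0 ff 0.0
guard_fin [(0.34, [0.586, 0.002, 0.057])]
start_top [(0.86, [0.472, -0.116, 0.064])]
```

```bash
python3 -m jog '[[[-3,0,0,0,0,0,0],[-3,0,0,0,0,0,0],[-1,0,0,0,0,0,0],[0,0,0,0,0,0,0]]]'
python3 -m jog '[[[-2,0,0,0,0,0,0],[-2,0,0,0,0,0,0],[0,0,0,0,0,0,0]]]'
```

```text
clock: 44.85
position: [0.5127, -0.1258, 0.1523]
tool_rot: [-3.139, -0.004, 2.96]
force: [-13.0, 2.8, 9.8]
grip_width: -0.0
finger_force: 6.6
clock: 45.15
position: [0.5136, -0.1261, 0.1519]
tool_rot: [-3.139, -0.011, 2.96]
force: [-34.7, 7.8, 28.2]
grip_width: -0.0004
finger_force: 17.8
```

The guard is at its end stop (13 N, then 35 N). I'll back off, rise and look at the button.

```bash
python3 -m jog '[[[8,0,0,0,0,0,0],[4,0,-20,0,0,0,0],[20,0,-50,0,0,0,0],[30,0,-20,0,0,0,0],[0,0,0,0,0,0,0]]]' >/dev/null
python3 -m jog '[[[0,0,0,0,0,0,0],[0,0,0,0,0,0,0]]]'
python3 - <<'E'
from h import *
p=wrist('w9.png');spots(p,['guard_fin','start_top']);p=bot.grab_frame('scene');spots(p,['guard_fin','start_top'])
go(.472,-.116,.16,2.962)
E
```

```text
clock: 45.85
position: [0.4592, -0.1156, 0.2386]
tool_rot: [-3.139, 0.0, 2.961]
force: [-0.0, 0.3, 0.3]
grip_width: 0.0001
finger_force: 0.0
t 45.85 pos [ 0.4592 -0.1156  0.2386] rot [-3.139  0.     2.961] q [-0.02  0.38  0.18  2.06 -0.1   0.71  1.61] F [-0.   0.3  0.3] w 0.0001 ff 0.0
guard_fin []
start_top [(0.95, [0.468, -0.114, 0.065])]
guard_fin [(0.54, [0.549, 0.469, -0.0]), (0.46, [0.531, -0.128, 0.099])]
start_top [(0.41, [0.466, -0.118, 0.066])]
shift [-13.2   2.4  78.5] wz -0.001
```

View pics/w9.png

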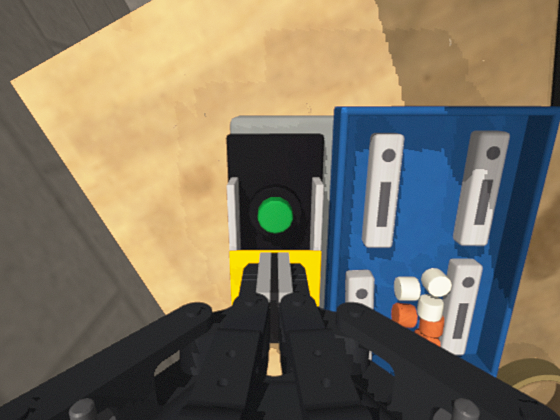

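The green button is fully uncovered at (275,214). I'll press it.

```bash
python3 -m jog '[[[-8,1,40,0,0,0,0],[0,0,40,0,0,0,0],[0,0,12,0,0,0,0],[0,0,0,0,0,0,0],[0,0,0,0,0,0,0]]]'
python3 -m jog '[[[0,0,3,0,0,0,0],[0,0,3,0,0,0,0],[0,0,3,0,0,0,0],[0,0,0,0,0,0,0]]]'
python3 -m jog '[[[0,0,2,0,0,0,0],[0,0,2,0,0,0,0],[0,0,0,0,0,0,0],[0,0,0,0,0,0,0]]]'
```

```text
clock: 46.65
position: [0.467, -0.1166, 0.148]
tool_rot: [-3.139, 0.001, 2.96]
force: [0.0, -0.0, 0.4]
grip_width: -0.0001
finger_force: 0.0
clock: 47.05
position: [0.4668, -0.1164, 0.138]
tool_rot: [-3.139, 0.001, 2.961]
force: [1.3, 1.6, 0.4]
grip_width: -0.0002
finger_force: 0.8
clock: 47.45
position: [0.4669, -0.1164, 0.134]
tool_rot: [-3.139, 0.001, 2.961]
force: [1.2, -0.2, 3.9]
grip_width: 0.0002
finger_force: 2.0
```

```bash
python3 -m jog '[[[0,0,1.5,0,0,0,0],[0,0,1,0,0,0,0],[0,0,0,0,0,0,0],[0,0,0,0,0,0,0]]]'
python3 -m jog '[[[0,0,1,0,0,0,0],[0,0,0,0,0,0,0],[0,0,0,0,0,0,0]]]'
```

```text
clock: 47.85
position: [0.4669, -0.1164, 0.1323]
tool_rot: [-3.139, 0.001, 2.961]
force: [-3.1, 2.8, 28.2]
grip_width: -0.0001
finger_force: 14.1
clock: 48.15
position: [0.4669, -0.1164, 0.1319]
tool_rot: [-3.139, 0.001, 2.96]
force: [-7.1, 4.4, 48.2]
grip_width: 0.0001
finger_force: 24.0
```

The button bottomed out. I'll rise and check everything before handing in.

```bash
python3 -m jog '[[[0,0,-10,0,0,0,0],[0,0,-40,0,0,0,0],[0,0,-50,0,0,0,0],[0,0,-50,0,0,0,0],[0,0,-30,0,0,0,0]]]' >/dev/null
python3 -m jog '[[[25,0,0,0,0,0,0],[25,0,0,0,0,0,0],[0,0,0,0,0,0,0],[0,0,0,0,0,0,0]]]'
python3 - <<'E'
from h import *
p=bot.grab_frame('top'); spots(p,['scoop','scoop_rest','chip_0','guard_fin','bar_2','masking_tape','tape_measure']); cv2.imwrite('pics/top3.png',cv2.resize(p['img'][120:290,180:450,::-1],None,fx=2.9,fy=2.9))
E
```

```text
clock: 49.05
position: [0.4173, -0.1069, 0.3105]
tool_rot: [-3.139, 0.0, 2.961]
force: [-0.2, 0.1, 0.4]
grip_width: 0.0001
finger_force: 0.0
scoop [(0.68, [0.594, 0.258, 0.012]), (0.5, [0.464, -0.035, 0.052]), (0.33, [0.586, 0.024, 0.052])]
scoop_rest [(0.59, [0.587, 0.256, -0.003]), (0.45, [0.592, 0.259, 0.012])]
chip_0 [(0.5, [0.556, 0.007, 0.066]), (0.49, [0.577, -0.033, 0.059]), (0.48, [0.585, -0.001, 0.059]), (0.41, [0.551, -0.028, 0.059]), (0.38, [0.614, -0.002, 0.064]), (0.35, [0.583, -0.004, 0.056]), (0.35, [0.595, -0.041, 0.063])]
guard_fin [(0.66, [0.586, 0.26, -0.0]), (0.65, [0.529, -0.129, 0.1])]
bar_2 [(0.73, [0.577, -0.062, 0.05]), (0.66, [0.466, -0.036, 0.049]), (0.58, [0.378, 0.747, 0.001]), (0.57, [0.474, 0.042, 0.049]), (0.55, [0.551, -0.025, 0.06])]
masking_tape [(0.69, [0.755, 0.122, 0.003]), (0.23, [0.591, -0.039, 0.063])]
tape_measure [(0.71, [0.547, 0.465, -0.004]), (0.67, [0.468, -0.113, 0.065]), (0.25, [0.578, -0.03, 0.059])]
```

View pics/top3.png

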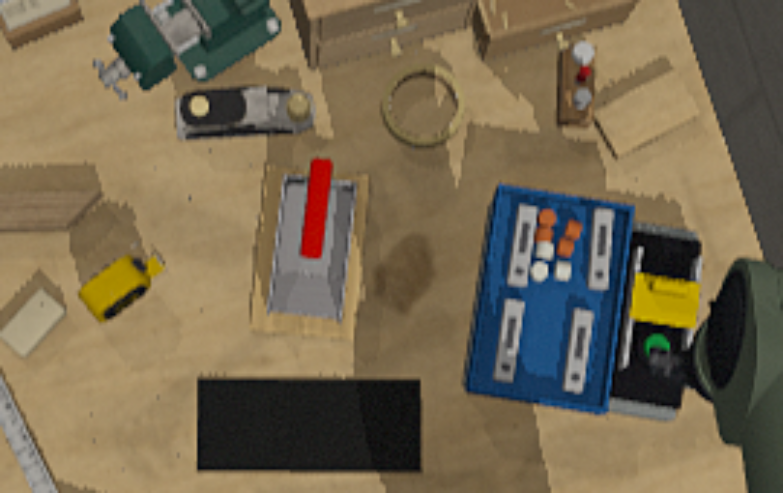

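The picture shows four bars and seven chips in the pan, around (545,300). The scoop is on its board at (315,245), the guard is open at (665,300), and the green button is showing at (656,345).

```bash
python3 -c "
from workcell import bot
print(bot.job_done())"
```

```text
the job is handed in; nothing more can be done
None
```

The job is handed in, with no verdict returned: four bars and seven chips are in the pan, the empty scoop is back on its board, the guard is at its open stop, the button was pressed to its stop and released, and both tapes are where they were.

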